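Release and open the dust drawer of the filing box

TASK

The dust drawer of the small filing box is held shut by a spring catch and has to be opened for emptying. Take the release pin out of its wooden block, put it down through the small round hole in the deck of the box and press the catch gently, only until it lets go and the drawer springs ajar (the catch bends if you lean on it with more than about 2 kg). Stand the pin back in its block and pull the drawer all the way out, without disturbing the other things on the bench.

Things in the scene. Friction and masses are not known exactly. Their poses are not given: they have to be found in the camera images.
- filing_box: grey sheet-steel filing box screwed to the bench, 170 deep (x) x 150 wide (y) x 120 mm high; bare metal deck with slots and a wooden filing rest, 14 mm high, along its +y side. Origin: centre of its underside; the drawer faces its own -x. Left of it stands an edging machine 0.45 m tall, red-tipped levers up to 0.2 m high reaching to the bench's front; right, a sander (table 0.22 m up).
- release_hole (a point): centre of the mouth of the release hole in the deck's top face, the deck's only round hole: 12 mm diameter, 1.5 mm chamfer, deck 5 mm thick; 45 mm to the box's -y side and 30 mm towards the front from the deck's middle. The catch is straight below it; the flat head the pin meets (14 mm diameter) lies 10 to 28 mm below the deck's top, differently on each box.
- catch: brass spring bolt hidden under the hole; origin: its top, some way below the flat head that the pin meets (that distance is not fixed). Pressed straight down it resists with about 2.5 N at first and 0.3 N/mm more, plus slight friction; it frees the drawer after about 7 mm and from 10 mm meets a stiff rubber stop (about 5 N/mm). More than 20 N from the pin bends it.
- dust_drawer (a joint): opening of the dust drawer in m: 0 shut and latched; on release a weak spring pushes it about 22 mm open, where it stays; 0.10 is fully out at its stop. It slides towards the box's own -x with a resistance of some 1.5 N, plus 4 N at 0.1 m/s.
- drawer_handle (a point): middle of the upright round steel grip bar of the drawer (11 mm diameter, 46 mm tall, on two studs, 35 mm in front of the drawer front); 34 mm below the deck's top. Moves with the drawer; the pull is along the box's own -x.
- pin_block: wooden block 50 x 50 x 55 mm high, fixed to the bench, with an upright bore of 10.5 mm diameter right through its middle, chamfered 2 mm at the top. Origin: centre of its underside.
- pin_grip (a point): middle of the release pin's round dark-wood handle (18 mm diameter, 46 mm long). Below the handle: a brass collar 20 mm wide, 4 mm thick, underside 25 mm below this point, then a steel shank 8 mm in diameter, 50 mm long, tip rounded, 75 mm below this point. z runs up along the pin. At the start it stands in the block's bore, collar on the block's top.
- pin_tip (a point): the end of the release pin's steel shank, on its axis, 75 mm below point pin_grip; z as there.
- file: hand file with wooden handle, 240 mm long, lying on the bench; leave it alone
- cork_block: cork sanding block 59 x 101 x 33 mm, lying on the bench; leave it alone
- spec_front: spectacle front 52 x 153 x 8 mm, lying on the bench; leave it alone
- dust_brush: bench dust brush 33 x 150 x 36 mm, lying on the bench; leave it alone

How it is judged (in metres and radians):
On the way:
1. the catch is pressed free with the release pin through the hole: the drawer springs ajar while the shank is in the hole (value of joint dust_drawer above 0.01 m and horizontal distance between pin_tip and release_hole below 0.008 m and z of pin_tip in the frame of release_hole below -0.008 m), for 0.1 s.
At the end, for the whole second after the job is handed in: The drawer is out by at least 90 of its 100 mm, and the pin stands upright (within 0.15 rad) in the bore of its block, in to its collar (within about 7 mm), released (value of joint dust_drawer above 0.09 m and horizontal distance between pin_tip and pin_block below 0.008 m and z of pin_tip in the frame of pin_block below 0.012 m and angle between pin_grip's own z axis and vertical below 0.15 rad); the robot touches nothing.
It fails at once if the pin presses on the catch with more than 20 N (contact force between release_pin and catch above 20 N).
It fails at once if a bystander is moved by more than 25 mm (distance of any of file, cork_block, spec_front, dust_brush from where it was at the start of the episode above 0.025 m).
It also fails if it takes over 72 s, if anything falls off the work surface, if the arm or the gripper's body presses on something with over 40 N, if the wrist force passes 120 N, or if a joint passes its speed limit or range.

ROBOT

A 7-joint arm with a two-finger parallel gripper is mounted at the origin on a cart in front of the work surface, level with it; the furniture and walls round the work are solid. World frame = base frame: x ahead of the robot, y to its left, z up, the work surface at z = 0. Lengths are in m, angles in degrees, forces in N, time in s.
With the tool pointing down it reaches from about 0.4 to 0.9 m from the base axis. Payload 5.6 kg.
Tool frame: the origin (TCP) lies at the centre of the arm's flange, where the gripper is bolted on; the fingertips stand ahead of it and the grasp point (between the pads) lies 171 mm ahead of it (finger_overhang is the z of the fingertips in the tool frame, in m); z points along the fingers, x is the direction in which the jaws open and shut, and the axes are right-handed (so a half turn about z gives the same grasp; the last joint's range is limited). The gripper opens to 92 mm and grips with 3 to 60 N. Pads are 20 mm wide; open, the fingers measure 128 mm over their backs; the gripper's body (75 mm by 189 mm) begins 69 mm behind the grasp point.
Start: joints at [67.781, 26.786, -0.665, 91.828, 0.344, 61.387, -3.226], TCP at [0.22, -0.612, 0.405] pointing down, gripper open.
Joint ranges: [-144.91, 144.91], [-17.63, 115.5], [-89.93, 88.59], [15.96, 139.68], [-74.01, 254.01], [8.47, 105.57], [-167.45, 167.45]. Speed limits (degrees/s): [147.25, 147.25, 180, 180, 180, 180, 180].

INTERFACE

Orientations are given as [roll, pitch, yaw] about the fixed x, y, z axes, in that order (R = Rz(yaw) Ry(pitch) Rx(roll)).
In Python, from rig import * gives the robot as it stands. The module is installed in compiled form; this text tells all that it offers.
- The arm moves only by the shell command python3 -m jog 'ROWS' [FORCE]. ROWS is JSON, a list of rows, each an object of numbers: "jaw": the closure in counts, from 0 (fully open) to 255 (shut); "tx", "ty", "tz": the shift along the tool's x, y, z in mm; "yaw": the turn about the tool's z in rad. In form: [{"jaw": .., "tx": .., "ty": .., "tz": .., "yaw": ..}, ...]. A call has 1 to 20 rows; each row is the pose to reach, as a shift and turn from the pose measured when the call began, along the tool's axes at that moment; what a row does not reach only later rows make up. A row lasts 1/10 s, in which the tool goes at most 50 mm and 8.59 degrees, less where a joint would pass 70% of its speed; a pose out of reach is approached as far as the arm can. A call with a gripper value outside its range is refused whole. The fingers move at their own pace and stop on an object; FORCE is the grip in N (left out, the last holds). Time passes only in rows, so rows that repeat a pose let the fingers close. It gives the time, the measured TCP pose, the force and the opening at its end, in the units of the state.
- sense(): the state, without advancing time (a new reading comes with each control period).
- snapshot(name): name is "scene" or "top"; returns (picture, depth): 400x640x3 uint8, red, green, blue; 400x640 float32, m along the optical axis (not along the pixel's ray), 0 where there is no reading.
- camera_params(name): a dict with "fx", "fy", "cx", "cy" (pixels), "R" (3x3) and "t" (3): a world point X has camera coordinates R X + t. Camera axes: x right, y down, z forward; pixel columns grow to the right and rows downward; lengths in m; the calibration is good to about 2 mm. A picture is of the moment at which its call begins. camera_params takes no time and is no camera call.
- hand_in(): hands the job in, once; it reports no verdict.
The state is a dict: "time_s": time; "qpos": joint angles; "qvel": joint speeds; "tau": joint torques, N m; "ee_pos": TCP position; "orientation": TCP orientation; "wrist_force": force on the tool from outside, world axes, zero at the start; "moment": the same for the moment, N m; "grip_width": opening from 0.0 (shut) to 1.0 (fully open).
Only numpy, scipy, OpenCV 4.12 (cv2) and the standard library are available. Lean on these libraries where they do the work, as an engineer would, in place of code of your own. Each camera call takes 0.05 s, during which the arm holds its last target.

## Working session

There is one attempt and no reset: what is moved stays moved. The work goes in short steps, Python scripts to look and compute and a shell command to move; the robot and the scene stay as the last step left them, time stands still between calls to the robot, and variables do not carry over. Pictures are saved under pics/ and viewed, and the job is handed in when it is done.

```bash
mkdir -p pics
python3 - <<'E'
from rig import *
import cv2,numpy as np
for n in("scene","top"):
    p,d=snapshot(n); cv2.imwrite(f"pics/{n}0.png",p[:,:,::-1]); np.save(f"{n}0.npy",d); 
    c=camera_params(n); print(n,{k:np.round(v,4).tolist() for k,v in c.items()})
print(sense())
E
```

```text
scene {'fx': 435.7073, 'fy': 435.7073, 'cx': 309.1138, 'cy': 206.9505, 'R': [[-0.6281, -0.7779, 0.0215], [-0.3709, 0.275, -0.887], [0.6841, -0.5651, -0.4612]], 't': [0.2891, 0.3027, 1.1377]}
top {'fx': 451.3483, 'fy': 451.3483, 'cx': 313.3156, 'cy': 194.8006, 'R': [[0.0275, -0.9995, 0.0166], [-0.9825, -0.0301, -0.1841], [0.1845, -0.0112, -0.9828]], 't': [-0.0538, 0.5213, 1.4508]}
{'time_s': 0.1, 'qpos': array([67.78114658, 26.83104762, -0.66324422, 91.87518682,  0.34308396,
       61.38718188, -3.22713469]), 'qvel': array([ 0.06073496,  0.01797102,  0.02721323, -0.15426734, -0.12682451,
       -0.04787615, -0.06453739]), 'tau': array([ 1.31324603e-03, -5.21652210e+01, -1.22527874e-02, -2.44370931e+01,
       -5.67707035e-02,  1.40790531e-02,  7.88801071e-05]), 'ee_pos': array([ 0.21956982, -0.61155422,  0.4038376 ]), 'orientation': array([ 1.79993290e+02,  9.12088559e-02, -7.02516614e+01]), 'wrist_force': array([-0.94914358, -0.50227092, -0.30651216]), 'moment': array([0.0683215 , 0.01855979, 0.02107963]), 'grip_width': 0.9991820669630004}
```

View pics/scene0.png

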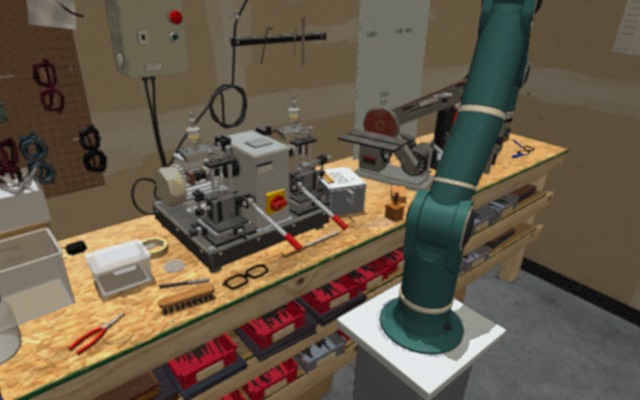

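View pics/top0.png

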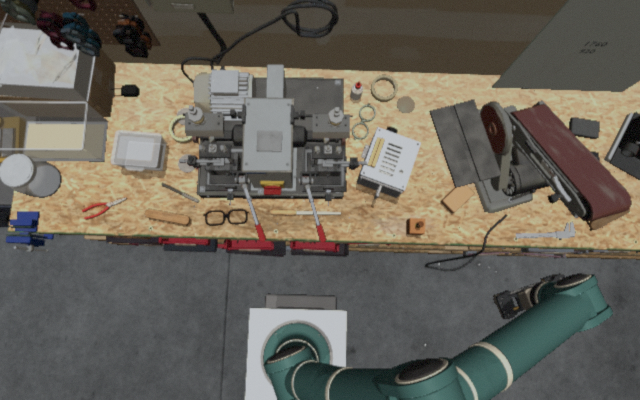

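The top view shows the filing box at about (388,160), with its drawer facing down-left and its handle near (376,200). The pin block is at (416,226), the cork block at (458,198) and the file at (308,212). I'll zoom in on these.

Run:
```python
import cv2
p=cv2.imread("pics/top0.png")[120:245,340:480]; cv2.imwrite("pics/t0c.png",cv2.resize(p,None,fx=5,fy=4.8,interpolation=cv2.INTER_CUBIC))
p=cv2.imread("pics/scene0.png")[155:235,310:420]; cv2.imwrite("pics/s0c.png",cv2.resize(p,None,fx=7,fy=7,interpolation=cv2.INTER_CUBIC))
```

```text
(no output)
```

View pics/t0c.png

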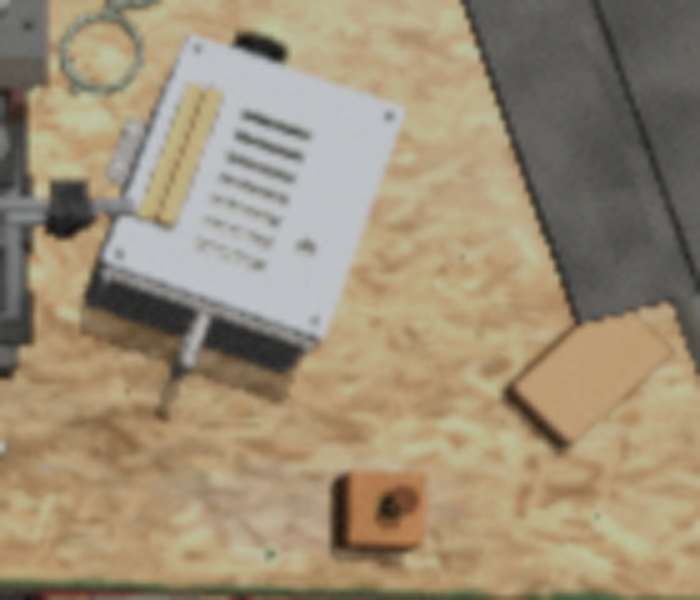

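View pics/s0c.png

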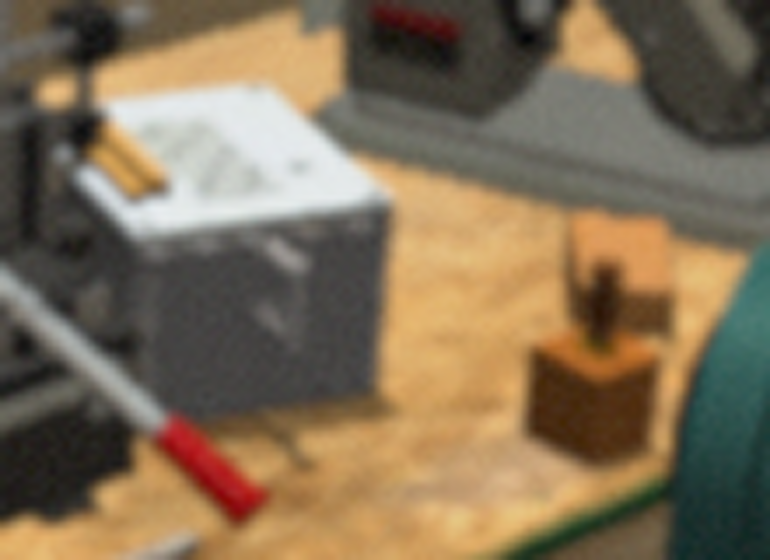

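```bash
cat > h.py <<'E'
import numpy as np
from rig import *
def ray(n,u,v,z):
    c=camera_params(n);R=np.array(c["R"]);t=np.array(c["t"])
    d=R.T@np.array([(u-c["cx"])/c["fx"],(v-c["cy"])/c["fy"],1]);o=-R.T@t
    return o+d*(z-o[2])/d[2]
def proj(n,X):
    c=camera_params(n);p=np.array(c["R"])@np.array(X)+np.array(c["t"])
    return np.array([c["fx"]*p[0]/p[2]+c["cx"],c["fy"]*p[1]/p[2]+c["cy"]])
def T(u,v,z): return ray("top",340+(u+.5)/5-.5,120+(v+.5)/4.8-.5,z)
def S(u,v,z): return ray("scene",310+(u+.5)/7-.5,155+(v+.5)/7-.5,z)
E
python3 - <<'E'
from h import *
np.set_printoptions(precision=4,suppress=True)
def fit(P,L,W,order):
    P=np.array(P)[:,:2]; c=P.mean(0)
    m=np.array(order)*[L/2,W/2]
    H=(P-c).T@m; a=np.arctan2((m[:,0]*(P-c)[:,1]-m[:,1]*(P-c)[:,0]).sum(),(m*(P-c)).sum())
    r=np.array([[np.cos(a),-np.sin(a)],[np.sin(a),np.cos(a)]])
    return c,np.degrees(a),P-c-m@r.T,r
# order: back+y, back-y, front-y, front+y
o=[(1,1),(1,-1),(-1,-1),(-1,1)]
for nm,f,pts in(("top",T,[(190,37),(405,107),(318,340),(104,262)]),("scene",S,[(100,100),(262,84),(390,200),(140,237)])):
    P=[f(*p,.12) for p in pts]; print(nm,np.array(P)[:,:2])
    c,a,res,r=fit(P,.17,.15,o); print(c,a,res.tolist()); print("hole pred",c+r@[-.03,-.045],"handle",c+r@[-.085-.035,0])
print("hole",T(306,246,.12),S(300,165,.12))
P=[T(*p,.055) for p in[(350,472),(427,473),(424,548),(348,547)]];print(np.array(P)[:,:2]);print(fit(P,.05,.05,o)[:3])
P=[S(*p,.055) for p in[(530,348),(590,322),(660,350),(598,382)]];print(np.array(P)[:,:2],np.mean(P,0))
print("pin top",T(405,497,.103),S(606,263,.103))
print("handle T",T(200,325,.109))
d=np.load("top0.npy"); print(d[160:200:8,380:400:6])
c=camera_params("top")
def dp(u,v):
    Z=d[v,u];R=np.array(c["R"]);return R.T@(np.array([(u-c["cx"])/c["fx"]*Z,(v-c["cy"])/c["fy"]*Z,Z])-np.array(c["t"]))
for u,v in[(402,160),(390,140),(412,222),(440,225),(420,225),(421,223),(380,186),(376,193)]: print(u,v,dp(u,v))
E
```

```text
top [[ 0.7396 -0.2412]
 [ 0.6946 -0.3811]
 [ 0.5321 -0.323 ]
 [ 0.5809 -0.1863]]
[ 0.6368 -0.2829] -19.093684099233364 [[-0.002104648948965157, -0.0013504889721334817], [0.0020374097121434037, 0.00044883243680925167], [0.00019991439948623124, 0.0029862154915302336], [-0.0001326751626645889, -0.0020845589562060035]]
hole pred [ 0.5937 -0.3156] handle [ 0.5234 -0.2437]
scene [[ 0.7267 -0.2876]
 [ 0.6897 -0.3797]
 [ 0.5298 -0.3225]
 [ 0.5739 -0.1838]]
[ 0.63   -0.2934] -24.239553859117247 [[-0.011668960354086572, -0.027673172269209657], [0.012959841365403783, 0.017003322868814355], [0.008089204482708862, 0.004352163152263423], [-0.009380085494026073, 0.006317686248131879]]
hole pred [ 0.5842 -0.3221] handle [ 0.5206 -0.2441]
hole [ 0.5959 -0.3159  0.12  ] [ 0.592  -0.3159  0.12  ]
[[ 0.4538 -0.3572]
 [ 0.4546 -0.408 ]
 [ 0.403  -0.4051]
 [ 0.4023 -0.3553]]
(array([ 0.4284, -0.3814]), np.float64(-0.9095239299017879), array([[-0.    , -0.0004],
       [ 0.0016, -0.0012],
       [ 0.    ,  0.0009],
       [-0.0016,  0.0007]]))
[[ 0.4493 -0.3536]
 [ 0.4509 -0.4031]
 [ 0.4062 -0.4079]
 [ 0.4015 -0.353 ]] [ 0.4269 -0.3794  0.055 ]
pin top [ 0.4314 -0.3811  0.103 ] [ 0.4312 -0.3852  0.103 ]
handle T [ 0.5423 -0.2496  0.109 ]
[[1.4539 1.4447 1.5661 1.4513]
 [1.4498 1.5565 1.4471 1.446 ]
 [1.44   1.4411 1.4452 1.4456]
 [1.4455 1.5445 1.4377 1.4363]
 [1.5492 1.5233 1.4939 1.4602]]
402 160 [ 0.6319 -0.32    0.1203]
390 140 [ 0.6973 -0.2813  0.1216]
412 222 [ 0.4407 -0.3653  0.0537]
440 225 [ 0.4409 -0.4745 -0.0037]
420 225 [ 0.4249 -0.3781  0.1068]
421 223 [ 0.4312 -0.3811  0.108 ]
380 186 [ 0.5464 -0.2507  0.1101]
376 193 [ 0.5307 -0.2438  0.0716]
```

```bash
cat >> h.py <<'E'
def cloud(n,d):
    c=camera_params(n);R=np.array(c["R"]);v,u=np.nonzero(d>0.2);Z=d[v,u]
    P=np.stack([(u-c["cx"])/c["fx"]*Z,(v-c["cy"])/c["fy"]*Z,Z],1)-np.array(c["t"])
    return P@R
E
python3 - <<'E'
from h import *
P=np.vstack([cloud("top",np.load("top0.npy")),cloud("scene",np.load("scene0.npy"))])
m=(P[:,0]>.33)&(P[:,0]<.8)&(P[:,1]>-.56)&(P[:,1]<0.02)&(P[:,2]<.6);P=P[m]
xs=np.arange(.78,.34,-.02);ys=np.arange(0,-.56,-.02)
print("      "+" ".join("%4d"%round(y*1000) for y in ys))
for x in xs:
    r=[]
    for y in ys:
        k=(abs(P[:,0]-x)<.01)&(abs(P[:,1]-y)<.01)
        r.append("%4d"%(P[k,2].max()*1000) if k.any() else "   .")
    print("%4d  "%round(x*1000)+" ".join(r))
print([proj("top",[.5234,-.2437,z]).round(1).tolist() for z in(.063,.086,.109)])
E
```

```text
0  -20  -40  -60  -80 -100 -120 -140 -160 -180 -200 -220 -240 -260 -280 -300 -320 -340 -360 -380 -400 -420 -440 -460 -480 -500 -520 -540 -560
 780    87   91    .    .    .    .    .    .   10   13    7   10    6    4   12    9    3    4    4    6  225  226  234  231  231  233  232  286  291
 760    94   92    .    .    .    .    .    .   12   15    6   15    5    0   93   94   -1    5    6  229  233  234  231  229  231  230  231  320  322
 740    89   88    .    .    .    .    .    3    7   11   12   13  122  122  116   98   87    .    .  229  232  234  234  228  230  232  231  332  332
 720     .    .    .    .    .    .    .    1    7    7   10    9  126  125  125  126  123  119    .    .  231  232  231  229  232  231  230  337  344
 700   362  345  347  347  344  344  346  342    7    9    4  123  134  139  125  128  126  125  123  122  229  230  233  230  230  231  233  340  345
 680   360  347  350  407  455  452  349  105    9    7   11  125  139  142  127  129  129  125  125  123  230  232  231  231  231  234  231  281  340
 660   303  348  352  409  455  455  354  108    4  
[... 1712 characters left out ...]
10   62    7    5    5    3    5    4    8    5
 420     4    6  133  134    8    6    5    6   10    7    6    6    7    5    6    6   10    6   78  108   76    1    5    7    6    6    6    6    5
 400    10    7  124  127  117    8   10    9    7    7    4    5    5    6    4    6    8    6   59   59   60   31    9    8    8    8    5    8    8
 380    10    6    5  119  117    7    4    5    7    5    5    7    3    9    5    4    4    5    7    8    4    4    5    7    3    4    3    7    6
 360  -145   -5    1  109  104 -146   -2 -133    4    0 -889 -890 -885   -2 -888    1    3 -890 -889 -887 -885 -881 -885 -885 -886 -888 -888 -889 -880
[[375.6, 195.7], [376.6, 194.4], [377.8, 193.0]]
```

```bash
cat >> h.py <<'E'
from scipy.spatial.transform import Rotation as Ro
def go(x,y,z,yaw):
    "tool shift (mm) and turn to bring TCP to x,y,z with tool x at yaw deg"
    s=sense();R=Ro.from_euler("xyz",s["orientation"],degrees=True)
    d=R.inv().apply(np.array([x,y,z])-s["ee_pos"])*1000
    g=Ro.from_euler("xyz",[180,0,yaw],degrees=True)
    rv=(R.inv()*g).as_rotvec()
    print("shift",d.round(1),"rotvec",rv.round(4),"now",s["ee_pos"].round(4),s["orientation"].round(2),"F",s["wrist_force"].round(2),"w",round(s["grip_width"],3),"t",s["time_s"])
E
python3 -c "
from h import *
go(.4295,-.3815,.36,0)"
```

```text
shift [-145.5 -275.3   44. ] rotvec [-9.0000e-04  1.5000e-03 -1.2261e+00] now [ 0.2196 -0.6116  0.4038] [ 1.7999e+02  9.0000e-02 -7.0250e+01] F [-0.95 -0.5  -0.31] w 0.999 t 0.1
```

```bash
python3 -m jog '[{"jaw":0,"tx":-10,"ty":-19,"tz":3,"yaw":-0.08},{"jaw":0,"tx":-24,"ty":-46,"tz":7,"yaw":-0.2},{"jaw":0,"tx":-40,"ty":-76,"tz":12,"yaw":-0.33},{"jaw":0,"tx":-56,"ty":-106,"tz":17,"yaw":-0.46},{"jaw":0,"tx":-72,"ty":-136,"tz":22,"yaw":-0.6},{"jaw":0,"tx":-88,"ty":-166,"tz":27,"yaw":-0.73},{"jaw":0,"tx":-104,"ty":-196,"tz":32,"yaw":-0.86},{"jaw":0,"tx":-120,"ty":-226,"tz":36,"yaw":-1.0},{"jaw":0,"tx":-132,"ty":-250,"tz":40,"yaw":-1.1},{"jaw":0,"tx":-141,"ty":-267,"tz":43,"yaw":-1.18},{"jaw":0,"tx":-145.5,"ty":-275.3,"tz":44,"yaw":-1.226},{"jaw":0,"tx":-145.5,"ty":-275.3,"tz":44,"yaw":-1.226},{"jaw":0,"tx":-145.5,"ty":-275.3,"tz":44,"yaw":-1.226},{"jaw":0,"tx":-145.5,"ty":-275.3,"tz":44,"yaw":-1.226}]' 30
python3 - <<'E'
from h import *
import cv2
go(.4295,-.3815,.256,0)
for n in("scene","top"):
    p,d=snapshot(n); cv2.imwrite(f"pics/{n}1.png",p[:,:,::-1])
p=cv2.imread("pics/scene1.png")[100:260,300:460]; cv2.imwrite("pics/s1c.png",cv2.resize(p,None,fx=3.7,fy=3.7,interpolation=cv2.INTER_CUBIC))
E
```

```text
time_s: 1.5
ee_pos: [0.4285, -0.3828, 0.3601]
orientation: [-180.0, 0.1, -0.2]
wrist_force: [0.2, -0.3, 0.7]
grip_width: 0.996
shift [  1.1  -1.2 104.1] rotvec [-0.0007  0.0011 -0.0032] now [ 0.4285 -0.3828  0.3601] [-1.7996e+02  6.0000e-02 -1.8000e-01] F [ 0.17 -0.29  0.72] w 0.996 t 1.5
```

View pics/s1c.png

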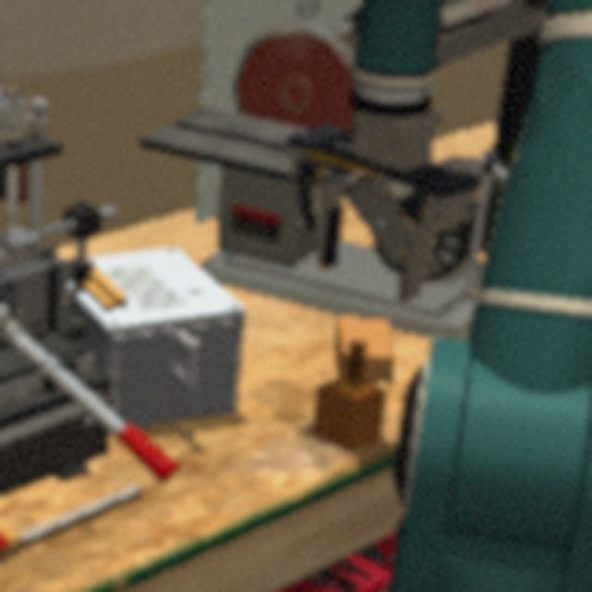

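View pics/top1.png

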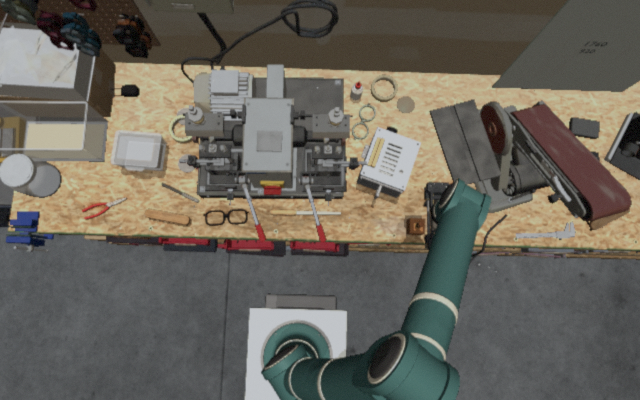

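```bash
python3 - <<'E'
from h import *
for z in(.36,.29,.19,.103):print(z,proj("top",[.4285,-.3828,z]),(proj("scene",[.4285,-.3828,z])-[300,100])*3.7)
E
python3 -c "
import cv2
p=cv2.imread('pics/top1.png')[160:250,380:500]; cv2.imwrite('pics/t1c.png',cv2.resize(p,None,fx=6,fy=6,interpolation=cv2.INTER_CUBIC))"
```

```text
0.36 [445.85388036 212.2287032 ] [387.95414303  90.08972503]
0.29 [438.13544773 215.92452656] [378.7965219  162.75407041]
0.19 [428.47632253 220.54961332] [366.37191805 261.34143191]
0.103 [421.15067172 224.05736064] [356.14530401 342.48807515]
```

View pics/t1c.png

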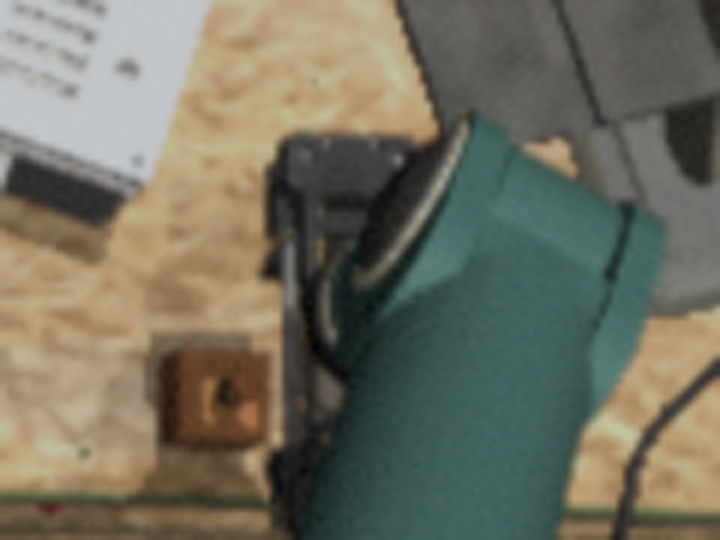

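```bash
python3 -m jog '[{"jaw":0,"tx":1,"ty":-1,"tz":15,"yaw":-0.003},{"jaw":0,"tx":1,"ty":-1,"tz":35,"yaw":-0.003},{"jaw":0,"tx":1,"ty":-1,"tz":55,"yaw":-0.003},{"jaw":0,"tx":1,"ty":-1,"tz":72,"yaw":-0.003},{"jaw":0,"tx":1,"ty":-1,"tz":84,"yaw":-0.003},{"jaw":0,"tx":1,"ty":-1,"tz":93,"yaw":-0.003},{"jaw":0,"tx":1,"ty":-1,"tz":99,"yaw":-0.003},{"jaw":0,"tx":1,"ty":-1,"tz":101,"yaw":-0.003},{"jaw":0,"tx":1,"ty":-1,"tz":101,"yaw":-0.003},{"jaw":0,"tx":1,"ty":-1,"tz":101,"yaw":-0.003}]' 30
python3 - <<'E'
from h import *
import cv2
go(.4295,-.3815,.259,0)
p,d=snapshot("scene");p=p[100:260,300:460,::-1]; cv2.imwrite("pics/s2c.png",cv2.resize(p,None,fx=3.7,fy=3.7,interpolation=cv2.INTER_CUBIC))
E
```

```text
time_s: 2.6
ee_pos: [0.4299, -0.3815, 0.2597]
orientation: [-180.0, 0.0, 0.0]
wrist_force: [-0.9, -0.3, 0.7]
grip_width: 1.001
shift [-0.4 -0.   0.7] rotvec [-0.0002  0.      0.0005] now [ 0.4299 -0.3815  0.2597] [-1.7999e+02  0.0000e+00  3.0000e-02] F [-0.91 -0.28  0.7 ] w 1.001 t 2.6
```

View pics/s2c.png

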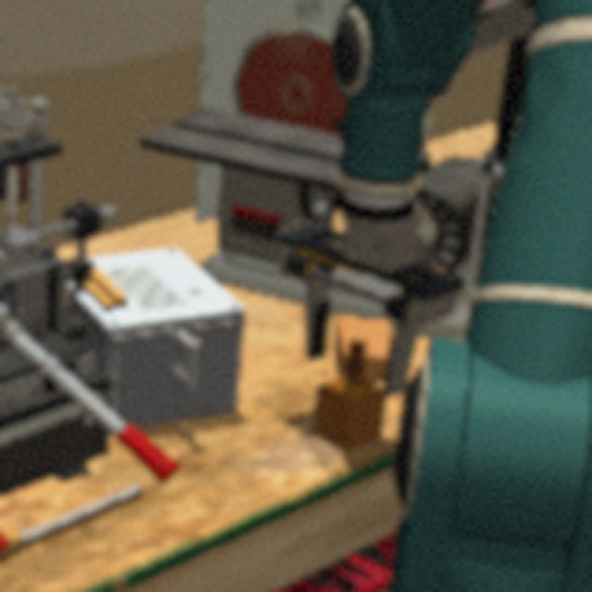

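```bash
python3 -m jog '[{"jaw":150},{"jaw":180},{"jaw":190},{"jaw":200},{"jaw":210},{"jaw":220},{"jaw":230},{"jaw":240},{"jaw":255},{"jaw":255},{"jaw":255},{"jaw":255}]' 25
python3 - <<'E'
from h import *
s=sense();print(s["wrist_force"],s["moment"],s["grip_width"]*92,s["ee_pos"])
E
```

```text
[-0.02504171  0.36485591 -0.12859946] [-0.01528105 -0.0739818  -0.05103389] 91.89897713325044 [ 0.42984452 -0.38154598  0.25976815]validation failed for argument at $[0]...
```

```bash
python3 -m jog '[{"jaw":150,"tx":0,"ty":0,"tz":0,"yaw":0},{"jaw":180,"tx":0,"ty":0,"tz":0,"yaw":0},{"jaw":200,"tx":0,"ty":0,"tz":0,"yaw":0},{"jaw":220,"tx":0,"ty":0,"tz":0,"yaw":0},{"jaw":240,"tx":0,"ty":0,"tz":0,"yaw":0},{"jaw":255,"tx":0,"ty":0,"tz":0,"yaw":0},{"jaw":255,"tx":0,"ty":0,"tz":0,"yaw":0},{"jaw":255,"tx":0,"ty":0,"tz":0,"yaw":0},{"jaw":255,"tx":0,"ty":0,"tz":0,"yaw":0},{"jaw":255,"tx":0,"ty":0,"tz":0,"yaw":0}]' 25
python3 - <<'E'
from h import *
s=sense();print(s["wrist_force"],s["moment"],s["grip_width"]*92,s["ee_pos"])
E
```

```text
time_s: 3.65
ee_pos: [0.4299, -0.3815, 0.2598]
orientation: [-180.0, -0.0, 0.0]
wrist_force: [-0.6, -0.4, -0.5]
grip_width: 0.193
[-0.63846133 -0.35495391 -0.49299335] [-0.03252621 -0.08663836 -0.00199259] 17.719311146442084 [ 0.429873   -0.38152849  0.25975897]
```

```bash
python3 -m jog '[{"jaw":255,"tx":0,"ty":0,"tz":-4,"yaw":0},{"jaw":255,"tx":0,"ty":0,"tz":-12,"yaw":0},{"jaw":255,"tx":0,"ty":0,"tz":-24,"yaw":0},{"jaw":255,"tx":0,"ty":0,"tz":-40,"yaw":0},{"jaw":255,"tx":0,"ty":0,"tz":-58,"yaw":0},{"jaw":255,"tx":0,"ty":0,"tz":-76,"yaw":0},{"jaw":255,"tx":0,"ty":0,"tz":-94,"yaw":0},{"jaw":255,"tx":0,"ty":0,"tz":-112,"yaw":0},{"jaw":255,"tx":0,"ty":0,"tz":-126,"yaw":0},{"jaw":255,"tx":0,"ty":0,"tz":-136,"yaw":0},{"jaw":255,"tx":0,"ty":0,"tz":-140,"yaw":0},{"jaw":255,"tx":0,"ty":0,"tz":-140,"yaw":0},{"jaw":255,"tx":0,"ty":0,"tz":-140,"yaw":0}]' 30
python3 - <<'E'
from h import *
import cv2
go(.595,-.316,.4,0)
for n in("scene","top"):
    p,d=snapshot(n); cv2.imwrite(f"pics/{n}3.png",p[:,:,::-1])
p=cv2.imread("pics/scene3.png")[100:220,310:430]; cv2.imwrite("pics/s3c.png",cv2.resize(p,None,fx=5,fy=5,interpolation=cv2.INTER_CUBIC))
E
```

```text
time_s: 4.95
ee_pos: [0.4297, -0.3814, 0.3991]
orientation: [-179.9, 0.1, 0.0]
wrist_force: [-0.4, 1.0, -0.3]
grip_width: 0.19
shift [165.4 -65.4  -1. ] rotvec [-0.001   0.0009  0.0005] now [ 0.4297 -0.3814  0.3991] [-1.7994e+02  5.0000e-02  3.0000e-02] F [-0.39  1.04 -0.25] w 0.19 t 4.95
```

View pics/s3c.png

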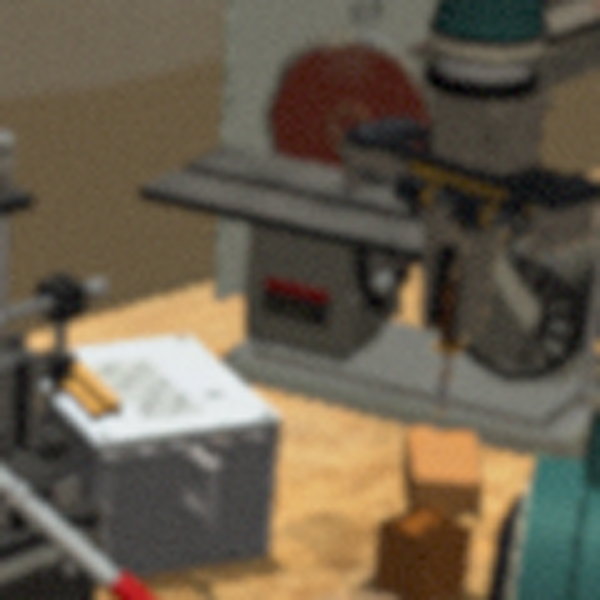

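Run:
```python
from h import *
import cv2
for n in("top","scene"):
  for k in(0,1,3):
    g=cv2.cvtColor(cv2.imread(f"pics/{n}{k}.png"),cv2.COLOR_BGR2GRAY).astype(float)
    u,v=proj(n,[.595,-.316,.12]); 
    u0,v0=int(round(u)),int(round(v)); r=5 if n=="top" else 4
    w=g[v0-r:v0+r+1,u0-r:u0+r+1]
    if k==0: print(n,u,v); print(w.astype(int))
    b=np.median(w); q=np.clip(b-8-w,0,None); yy,xx=np.mgrid[v0-r:v0+r+1,u0-r:u0+r+1]
    # restrict to near the centre
    q[np.hypot(xx-u,yy-v)>(4 if n=="top" else 3.2)]=0
    uu,vv=(q*xx).sum()/q.sum(),(q*yy).sum()/q.sum()
    print(n,k,uu,vv,ray(n,uu,vv,.12).round(4))
```

```text
top 400.8421623665404 171.13236994527037
[[182 193 193 193 193 194 194 194 193 194 193]
 [190 193 193 193 192 192 193 193 193 193 193]
 [192 193 193 193 192 190 192 192 193 193 193]
 [193 193 193 190 183 175 188 192 194 192 193]
 [192 193 189 170 151 140 161 188 192 192 193]
 [193 192 186 161 135 127 137 177 191 193 193]
 [193 192 189 179 172 163 153 181 192 193 193]
 [194 193 191 190 187 183 180 190 192 192 193]
 [193 193 193 193 191 190 192 192 193 193 194]
 [193 194 193 192 192 192 192 193 194 194 192]
 [194 192 193 193 192 192 193 193 193 192 193]]
top 0 400.859375 170.86458333333334 [ 0.5959 -0.3161  0.12  ]
top 1 400.875 170.88541666666666 [ 0.5958 -0.3161  0.12  ]
top 3 400.8612565445026 170.87958115183247 [ 0.5958 -0.3161  0.12  ]
scene 351.8910078976388 177.8811359274687
[[232 230 231 232 232 231 227 214 176]
 [232 231 232 231 231 231 232 230 214]
 [232 231 230 232 230 232 232 231 230]
 [230 233 231 224 224 225 227 231 232]
 [227 229 226 215 203 207 219 229 230]
 [222 228 225 216 206 211 222 228 231]
 [218 225 227 227 225 226 228 230 231]
 [210 216 223 230 231 231 233 231 231]
 [215 220 226 230 232 232 232 233 231]]
scene 0 352.24675324675326 178.42857142857142 [ 0.5904 -0.3135  0.12  ]
scene 1 352.26666666666665 178.46666666666667 [ 0.5901 -0.3133  0.12  ]
scene 3 352.3125 178.4375 [ 0.5902 -0.3136  0.12  ]
```

```bash
python3 -m jog '[{"jaw":255,"tx":5,"ty":-2,"tz":0,"yaw":0},{"jaw":255,"tx":16,"ty":-6,"tz":0,"yaw":0},{"jaw":255,"tx":32,"ty":-13,"tz":0,"yaw":0},{"jaw":255,"tx":50,"ty":-20,"tz":0,"yaw":0},{"jaw":255,"tx":68,"ty":-27,"tz":0,"yaw":0},{"jaw":255,"tx":86,"ty":-34,"tz":0,"yaw":0},{"jaw":255,"tx":104,"ty":-41,"tz":0,"yaw":0},{"jaw":255,"tx":122,"ty":-48,"tz":0,"yaw":0},{"jaw":255,"tx":138,"ty":-55,"tz":2,"yaw":0},{"jaw":255,"tx":152,"ty":-60,"tz":4,"yaw":0},{"jaw":255,"tx":161,"ty":-64,"tz":4,"yaw":0},{"jaw":255,"tx":164.4,"ty":-65.4,"tz":4,"yaw":0},{"jaw":255,"tx":164.4,"ty":-65.4,"tz":4,"yaw":0},{"jaw":255,"tx":164.4,"ty":-65.4,"tz":4,"yaw":0},{"jaw":255,"tx":164.4,"ty":-65.4,"tz":4,"yaw":0}]' 30
python3 - <<'E'
from h import *
import cv2
go(.594,-.316,.385,0)
for n in("scene","top"):
    p,d=snapshot(n); cv2.imwrite(f"pics/{n}4.png",p[:,:,::-1])
e=sense()["ee_pos"]
for dz in(.2548,.2048,.1568): print(proj("scene",[e[0],e[1],e[2]-dz]),proj("top",[e[0],e[1],e[2]-dz]))
p=cv2.imread("pics/scene4.png")[130:200,320:390]; cv2.imwrite("pics/s4c.png",cv2.resize(p,None,fx=8,fy=8,interpolation=cv2.INTER_CUBIC))
p=cv2.imread("pics/top4.png")[120:220,350:470]; cv2.imwrite("pics/t4c.png",cv2.resize(p,None,fx=6,fy=6,interpolation=cv2.INTER_CUBIC))
E
```

```text
time_s: 6.55
ee_pos: [0.5934, -0.3167, 0.3949]
orientation: [-180.0, 0.1, -0.0]
wrist_force: [0.7, 0.1, -0.6]
grip_width: 0.192
shift [ 0.6 -0.7  9.9] rotvec [-0.0007  0.0014 -0.0007] now [ 0.5934 -0.3167  0.3949] [-1.7996e+02  8.0000e-02 -4.0000e-02] F [ 0.69  0.07 -0.57] w 0.192 t 6.55
[352.61104741 173.1092757 ] [402.3337901  170.08308744]
[353.51068086 160.81169016] [405.78210102 166.18422815]
[354.39853288 148.67515147] [409.33224076 162.17023532]
```

View pics/s4c.png

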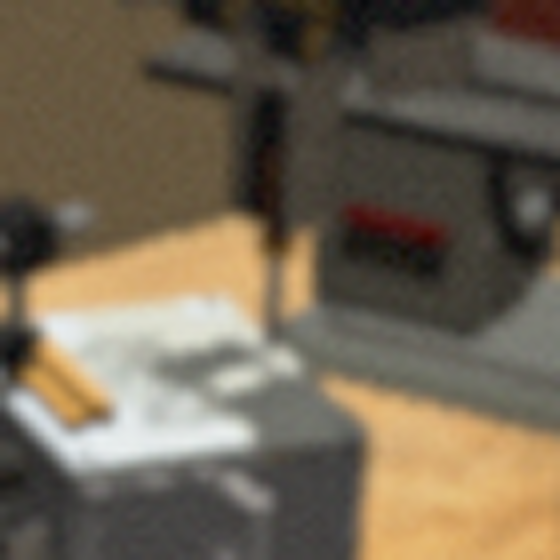

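View pics/t4c.png

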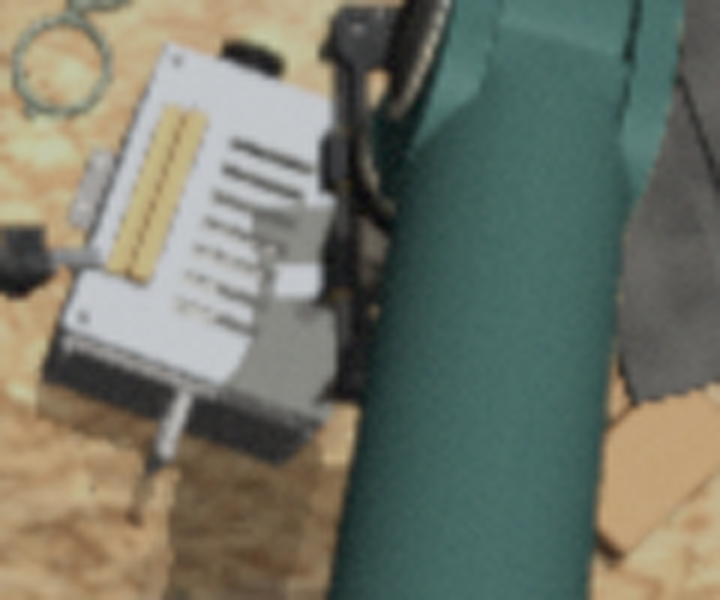

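Run:
```python
import cv2,numpy as np
a=cv2.imread("pics/scene4.png").astype(int)
b=cv2.imread("pics/scene3.png").astype(int)
print("4 R"); print(a[158:175,347:362,2]); print("bg"); print(b[158:175,347:362,2])
d=np.abs(a-b).sum(2)[158:175,347:362]
print(d)
q=np.clip(d-40,0,None)
for i in range(3,15): print(158+i,(q[i]*np.arange(347,362)).sum()/max(q[i].sum(),1))
print("3 - 1");c=cv2.imread("pics/scene1.png").astype(int)
e=np.abs(b-c).sum(2)[164:186,392:406];print(e)
```

```text
4 R
[[190 204 204 194 171 128  82  46  55  84 107 114  97  78  68]
 [210 217 218 214 190 147  83  56  69 109 147 141 111  75  59]
 [220 220 222 216 196 148  96  70  88 135 173 162 110  64  60]
 [218 220 223 224 205 163 116  98 114 158 186 171 114  67  56]
 [221 222 226 225 217 189 144 116 146 186 201 173 110  66  58]
 [224 225 224 228 224 199 157 130 167 208 214 182 110  67  59]
 [223 225 225 224 225 205 161 134 175 217 218 181 114  67  65]
 [223 222 222 222 225 206 157 134 175 214 215 178 116  67  62]
 [221 223 221 222 220 196 150 131 172 212 217 182 114  73  59]
 [219 219 221 220 215 192 142 134 175 208 213 179 124  79  67]
 [219 222 221 221 216 186 137 131 173 194 186 161 127  96  88]
 [223 221 220 222 213 184 133 121 150 159 149 132 120 107  96]
 [220 221 218 219 213 180 131 103 119 125 121 119 117 110 101]
 [213 213 209 216 213 183 126  95 101 109 116 118 121 116 106]
 [183 175 180 192 198 178 133 113 112 109 110 114 118 112 116]
 [139 132 136 152 165 164 156 153 156 131 111 107 112 110 115]
 [112 112 116 132 144 161 174 188 192 167 131 111 103 106 107]]
bg
[[191 203 209 213 211
[... 2970 characters left out ...]
2   3   4   6  17  75  88  46   3   8  12   3   9]
 [  8   3  10   9   3  37  90  80  36   9   6  11   3   4]
 [ 10  13   4   8   8  37  83  65  26  10  16   5   4   9]
 [  4   3   4  16  22  64  81  64  14   3   8   3   1   6]
 [  2   5   5   1   2  41  81  46  13   2   4   3   5   3]
 [  2   5   6   5   5  28  48  24   3   6  10  11   7  14]
 [  6  14   1   2  16  19  22   7   2   3   8   4   4   9]
 [  6   2   2   3   8  26  34  16   5   6  10   7   1   2]
 [  2   2   5   8  13  22  21   6   5   3   5   6   4   3]
 [  8   3   2  15   8  13  11   7   4   3   6   7   7  11]
 [  6   3   3   2   7   5  11   6   2   6   4   5   4  10]
 [ 22   4   5   6   4   5  12   5   3   1   2   3   4   3]]
```

Run:
```python
from h import *
import cv2
for z in(.195,.170,.144): print(proj("scene",[.4297,-.3814,z]))
print("block pin", [proj("scene",[.4299,-.3815,z]).round(2) for z in(.103,.08,.06)],[proj("top",[.4299,-.3815,z]).round(2) for z in(.103,.08,.06)])
a=cv2.imread("pics/scene0.png");print(a[190:208,388:404,2])
a=cv2.imread("pics/top0.png");print(a[218:234,408:428,2])
```

```text
[398.66530303 169.32194443]
[397.85803812 175.75775747]
[397.03097499 182.35140914]
block pin [array([395.73, 192.52]), array([395.02, 198.14]), array([394.42, 202.96])] [array([420.74, 223.61]), array([418.95, 224.47]), array([417.44, 225.2 ])]
[[211 205 178 162 189 213 219 218 217 218 222 219 222 220 220 220]
 [210 197 170 149 178 208 206 195 193 199 203 217 221 221 222 222]
 [201 193 164 137 166 191 181 156 154 162 174 202 220 220 221 221]
 [201 190 157 128 155 176 150 118 107 116 147 187 214 221 221 222]
 [204 196 160 124 144 162 134  89  76  90 131 182 213 223 222 219]
 [214 205 168 118 120 138 117  76  63  79 126 167 200 207 208 209]
 [219 208 174 117  96 102  84  59  56  69 103 141 163 169 172 175]
 [221 208 174 120  89  77  63  49  49  63  84 107 117 123 126 133]
 [221 209 178 125  88  75  56  47  50  60  79  96 105 102 105 106]
 [215 210 180 126  91  73  58  44  54  60  80  99  99 103  98 101]
 [207 207 187 144 106  80  62  46  52  64  88  95 100  99  98  98]
 [206 209 198 165 135 105  73  52  61  77  99 104  99  93  96  96]
 [212 207 199 183 157 119  76  61  70  96 122 129 
[... 1013 characters left out ...]
 176 178
  177 177]
 [ 48  93 149 173 174 177 166 114  58  43  60  73 103 115 136 169 180 179
  178 176]
 [ 51  91 152 174 176 176 165 111  80  67  67  91 127 158 167 177 183 183
  180 178]
 [ 53  94 153 174 176 173 166 126 113 109 108 125 162 178 179 182 184 183
  180 177]
 [ 48  97 155 176 176 174 173 158 131 124 126 141 175 179 182 183 184 179
  175 175]
 [ 49  96 158 174 175 177 175 173 159 158 162 168 178 180 184 184 181 175
  166 167]
 [ 52 105 165 173 173 174 177 176 171 173 176 178 181 182 185 182 178 178
  167 164]
 [ 50  96 151 157 160 160 163 168 169 170 174 177 178 180 181 176 179 184
  176 167]
 [ 55  75 107 108 108 112 116 119 123 126 128 135 137 141 139 149 170 185
  183 176]]
```

```bash
python3 -m jog '[{"jaw":255,"tx":1.5,"ty":-0.5,"tz":2,"yaw":0},{"jaw":255,"tx":2.6,"ty":-1,"tz":5,"yaw":0},{"jaw":255,"tx":2.6,"ty":-1,"tz":9,"yaw":0},{"jaw":255,"tx":2.6,"ty":-1,"tz":12,"yaw":0},{"jaw":255,"tx":2.6,"ty":-1,"tz":15,"yaw":0},{"jaw":255,"tx":2.6,"ty":-1,"tz":16,"yaw":0},{"jaw":255,"tx":2.6,"ty":-1,"tz":16,"yaw":0},{"jaw":255,"tx":2.6,"ty":-1,"tz":16,"yaw":0},{"jaw":255,"tx":2.6,"ty":-1,"tz":16,"yaw":0}]' 30
python3 - <<'E'
from h import *
import cv2
go(.596,-.3157,.3748,0)
p,d=snapshot("scene"); cv2.imwrite("pics/scene5.png",p[:,:,::-1])
p=cv2.imread("pics/scene5.png")[130:200,320:390]; cv2.imwrite("pics/s5c.png",cv2.resize(p,None,fx=8,fy=8,interpolation=cv2.INTER_CUBIC))
E
```

```text
time_s: 7.55
ee_pos: [0.5962, -0.3155, 0.3792]
orientation: [-180.0, 0.0, -0.0]
wrist_force: [-0.2, 0.8, 0.3]
grip_width: 0.19
shift [-0.2  0.2  4.4] rotvec [-0.0006  0.0008 -0.0005] now [ 0.5962 -0.3155  0.3792] [-1.7996e+02  5.0000e-02 -3.0000e-02] F [-0.16  0.76  0.25] w 0.19 t 7.55
```

View pics/s5c.png

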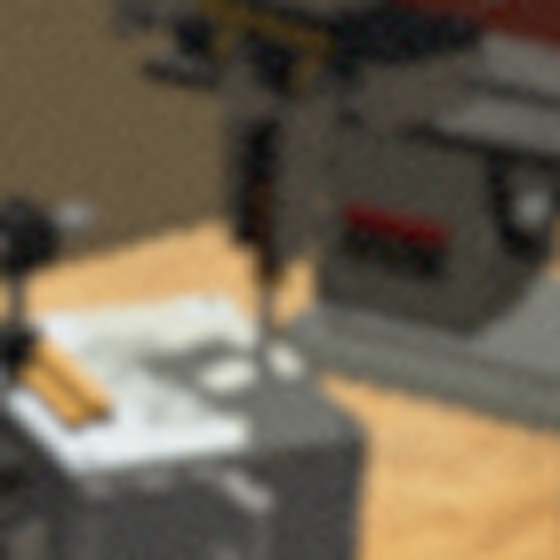

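The pin tip now hangs over the hole: the shank is at column 353.3, and the hole was measured at (352.3,178.4). I'll lower it in small steps and watch the force.

```bash
python3 -m jog '[{"jaw":255,"tx":0,"ty":0,"tz":2,"yaw":0},{"jaw":255,"tx":0,"ty":0,"tz":4,"yaw":0},{"jaw":255,"tx":0,"ty":0,"tz":5.5,"yaw":0},{"jaw":255,"tx":0,"ty":0,"tz":6.5,"yaw":0},{"jaw":255,"tx":0,"ty":0,"tz":6.5,"yaw":0}]' 30
python3 -c "
from h import *
go(.596,-.3157,.3648,0)"
python3 -m jog '[{"jaw":255,"tx":0,"ty":0,"tz":1,"yaw":0},{"jaw":255,"tx":0,"ty":0,"tz":2,"yaw":0},{"jaw":255,"tx":0,"ty":0,"tz":2,"yaw":0}]' 30
python3 -c "
from h import *
go(.596,-.3157,.3648,0)"
```

```text
time_s: 8.1
ee_pos: [0.5961, -0.3155, 0.3724]
orientation: [-180.0, 0.1, -0.0]
wrist_force: [-0.7, 0.2, -0.5]
grip_width: 0.186
shift [-0.1  0.2  7.6] rotvec [-0.0009  0.0012 -0.0005] now [ 0.5961 -0.3155  0.3724] [-1.7995e+02  7.0000e-02 -3.0000e-02] F [-0.7   0.17 -0.53] w 0.186 t 8.1
time_s: 8.4
ee_pos: [0.5961, -0.3155, 0.3702]
orientation: [-179.9, 0.1, -0.0]
wrist_force: [-0.4, 0.4, -0.2]
grip_width: 0.189
shift [-0.1  0.2  5.4] rotvec [-0.001   0.0014 -0.0004] now [ 0.5961 -0.3155  0.3702] [-1.7994e+02  8.0000e-02 -2.0000e-02] F [-0.36  0.41 -0.2 ] w 0.189 t 8.4
```

```bash
python3 -m jog '[{"jaw":255,"tx":0,"ty":0,"tz":1,"yaw":0},{"jaw":255,"tx":0,"ty":0,"tz":2,"yaw":0},{"jaw":255,"tx":0,"ty":0,"tz":3,"yaw":0},{"jaw":255,"tx":0,"ty":0,"tz":3,"yaw":0}]' 30
python3 -m jog '[{"jaw":255,"tx":0,"ty":0,"tz":1,"yaw":0},{"jaw":255,"tx":0,"ty":0,"tz":2,"yaw":0},{"jaw":255,"tx":0,"ty":0,"tz":3,"yaw":0},{"jaw":255,"tx":0,"ty":0,"tz":3,"yaw":0}]' 30
python3 -m jog '[{"jaw":255,"tx":0,"ty":0,"tz":1,"yaw":0},{"jaw":255,"tx":0,"ty":0,"tz":2,"yaw":0},{"jaw":255,"tx":0,"ty":0,"tz":3,"yaw":0},{"jaw":255,"tx":0,"ty":0,"tz":3,"yaw":0}]' 30
```

```text
time_s: 8.8
ee_pos: [0.596, -0.3155, 0.367]
orientation: [-179.9, 0.1, -0.0]
wrist_force: [0.5, 1.0, -0.5]
grip_width: 0.191
time_s: 9.2
ee_pos: [0.5959, -0.3155, 0.3638]
orientation: [-179.9, 0.1, -0.0]
wrist_force: [0.4, 0.3, -1.2]
grip_width: 0.19
time_s: 9.6
ee_pos: [0.5959, -0.3155, 0.3606]
orientation: [-179.9, 0.1, -0.0]
wrist_force: [0.3, -0.5, -0.6]
grip_width: 0.187
```

```bash
python3 -m jog '[{"jaw":255,"tx":0,"ty":0,"tz":1,"yaw":0},{"jaw":255,"tx":0,"ty":0,"tz":2,"yaw":0},{"jaw":255,"tx":0,"ty":0,"tz":2,"yaw":0}]' 30
python3 -m jog '[{"jaw":255,"tx":0,"ty":0,"tz":1,"yaw":0},{"jaw":255,"tx":0,"ty":0,"tz":2,"yaw":0},{"jaw":255,"tx":0,"ty":0,"tz":2,"yaw":0}]' 30
python3 -m jog '[{"jaw":255,"tx":0,"ty":0,"tz":1,"yaw":0},{"jaw":255,"tx":0,"ty":0,"tz":2,"yaw":0},{"jaw":255,"tx":0,"ty":0,"tz":2,"yaw":0}]' 30
```

```text
time_s: 9.9
ee_pos: [0.5961, -0.3155, 0.3594]
orientation: [-179.9, 0.1, -0.0]
wrist_force: [-0.6, 0.9, 3.4]
grip_width: 0.187
time_s: 10.2
ee_pos: [0.5961, -0.3154, 0.3584]
orientation: [-180.0, 0.1, -0.0]
wrist_force: [-2.1, 0.1, 6.8]
grip_width: 0.185
time_s: 10.5
ee_pos: [0.5961, -0.3154, 0.3573]
orientation: [180.0, 0.1, -0.0]
wrist_force: [-2.5, 0.4, 5.2]
grip_width: 0.189
```

```bash
python3 -c "
from h import *
import cv2
s=sense();print(s['wrist_force'],s['moment'],s['ee_pos'])
p,d=snapshot('scene'); p=p[130:210,310:390,::-1]; cv2.imwrite('pics/s6c.png',cv2.resize(p,None,fx=7,fy=7,interpolation=cv2.INTER_CUBIC))
s=sense();print(s['wrist_force'],s['moment'],s['ee_pos'])
p,d=snapshot('top'); p=p[120:220,350:470,::-1]; cv2.imwrite('pics/t6c.png',cv2.resize(p,None,fx=6,fy=6,interpolation=cv2.INTER_CUBIC))
s=sense();print(s['wrist_force'],s['moment'],s['ee_pos'])
"
```

```text
[-2.4724971   0.39552693  5.17817858] [0.16627415 0.53404356 0.00679464] [ 0.59607885 -0.31539638  0.35725186]
[-1.74231273  1.074484    5.94469643] [0.15205017 0.4680956  0.03188322] [ 0.59607193 -0.31539451  0.35722355]
[-2.12011502  0.75469289  5.1104411 ] [0.19521512 0.48366865 0.02931851] [ 0.59608218 -0.31537413  0.35720781]
```

View pics/s6c.png

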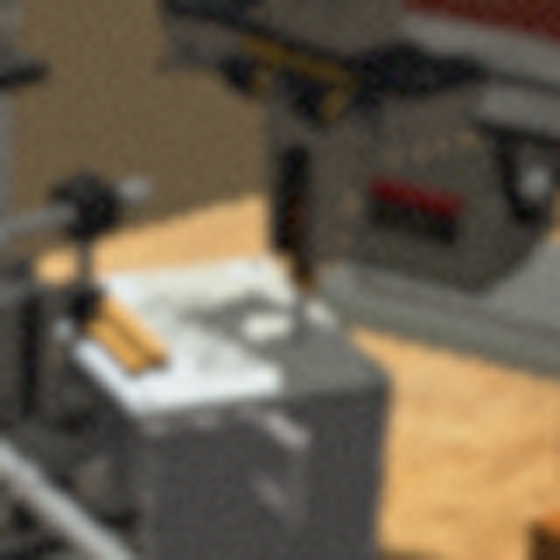

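```bash
python3 -m jog '[{"jaw":255,"tx":-0.6,"ty":0,"tz":0,"yaw":0},{"jaw":255,"tx":-1.2,"ty":0,"tz":0,"yaw":0},{"jaw":255,"tx":-1.2,"ty":0,"tz":0,"yaw":0}]' 30
python3 -c "
from h import *
s=sense();print(s['wrist_force'],s['moment'],s['ee_pos'])"
```

```text
time_s: 10.9
ee_pos: [0.5952, -0.3153, 0.3575]
orientation: [180.0, -0.0, -0.0]
wrist_force: [0.9, 0.7, 2.7]
grip_width: 0.19
[0.86183163 0.72696846 2.68807799] [ 0.09435071 -0.31574605 -0.07653006] [ 0.59516558 -0.31526481  0.35750958]
```

View pics/t6c.png

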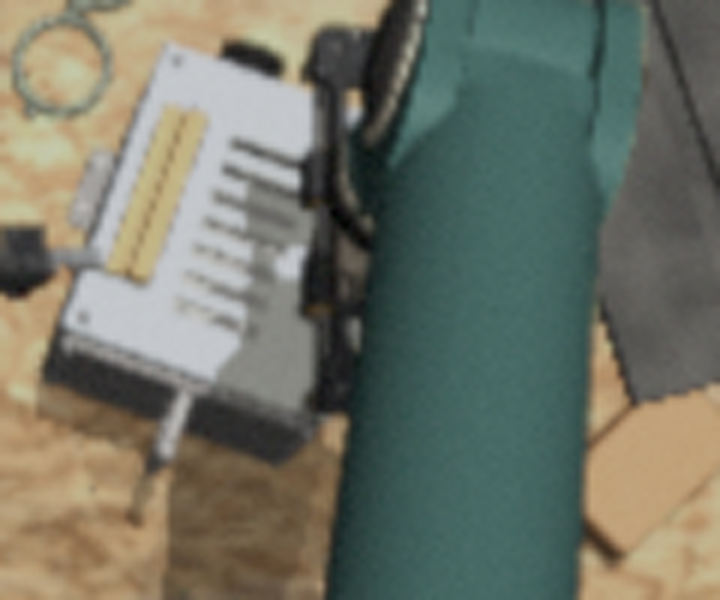

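```bash
python3 -m jog '[{"jaw":255,"tx":0,"ty":0,"tz":1,"yaw":0},{"jaw":255,"tx":0,"ty":0,"tz":2,"yaw":0},{"jaw":255,"tx":0,"ty":0,"tz":2,"yaw":0}]' 30
python3 -m jog '[{"jaw":255,"tx":0,"ty":0,"tz":1,"yaw":0},{"jaw":255,"tx":0,"ty":0,"tz":2,"yaw":0},{"jaw":255,"tx":0,"ty":0,"tz":2,"yaw":0}]' 30
python3 -c "
from h import *
import cv2
p,d=snapshot('top'); p=p[170:220,350:400,::-1]; cv2.imwrite('pics/t7c.png',cv2.resize(p,None,fx=8,fy=8,interpolation=cv2.INTER_CUBIC))
s=sense();print(s['wrist_force'],s['moment'],s['ee_pos'])
"
```

```text
time_s: 11.2
ee_pos: [0.5953, -0.3153, 0.3561]
orientation: [180.0, -0.1, -0.0]
wrist_force: [0.1, 0.3, 5.2]
grip_width: 0.188
time_s: 11.5
ee_pos: [0.5954, -0.3152, 0.3546]
orientation: [180.0, -0.1, -0.0]
wrist_force: [-0.6, 1.7, 5.9]
grip_width: 0.189
[-0.96823921  0.41113095  5.40987158] [0.1611664  0.20381788 0.06396669] [ 0.59537479 -0.31521461  0.3545962 ]
```

View pics/t7c.png

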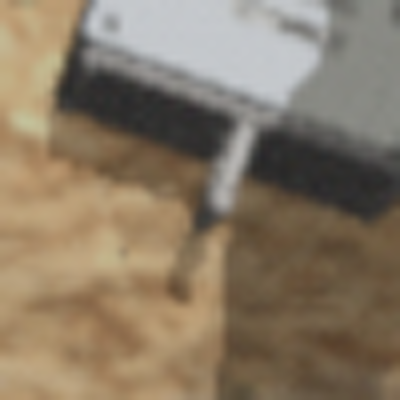

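Still latched, with the handle unchanged, about 5 mm into the press. The force is about 5 N, well under the limit. I'll continue.

```bash
python3 -m jog '[{"jaw":255,"tx":0,"ty":0,"tz":1,"yaw":0},{"jaw":255,"tx":0,"ty":0,"tz":2,"yaw":0},{"jaw":255,"tx":0,"ty":0,"tz":2,"yaw":0}]' 30
python3 -m jog '[{"jaw":255,"tx":0,"ty":0,"tz":1,"yaw":0},{"jaw":255,"tx":0,"ty":0,"tz":2,"yaw":0},{"jaw":255,"tx":0,"ty":0,"tz":2,"yaw":0},{"jaw":255,"tx":0,"ty":0,"tz":2,"yaw":0}]' 30
python3 -c "
from h import *
import cv2
p,d=snapshot('top'); p=p[170:220,350:400,::-1]; cv2.imwrite('pics/t8c.png',cv2.resize(p,None,fx=8,fy=8,interpolation=cv2.INTER_CUBIC))
s=sense();print(s['wrist_force'],s['moment'],s['ee_pos'])
"
```

```text
time_s: 11.85
ee_pos: [0.5954, -0.3152, 0.3532]
orientation: [180.0, -0.1, -0.0]
wrist_force: [-1.7, 0.2, 6.0]
grip_width: 0.187
time_s: 12.25
ee_pos: [0.5955, -0.3153, 0.3513]
orientation: [179.9, -0.1, -0.0]
wrist_force: [-0.0, 0.4, 3.6]
grip_width: 0.19
[-0.57668233  0.24121257  3.26349385] [-0.02586913 -0.21413506  0.00854855] [ 0.59551992 -0.31530449  0.35125569]
```

View pics/t8c.png

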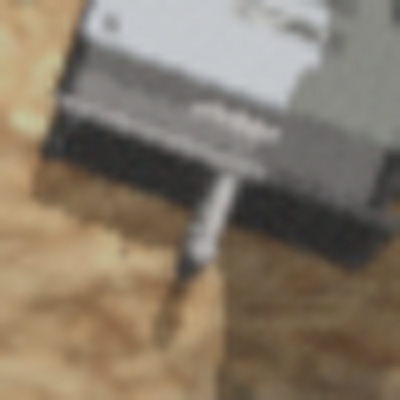

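The drawer has sprung ajar: the handle moved from (235,150) to (222,205) in the crop and a gap shows behind the front. I'll hold briefly, then withdraw the pin.

```bash
python3 -m jog '[{"jaw":255,"tx":0,"ty":0,"tz":0,"yaw":0},{"jaw":255,"tx":0,"ty":0,"tz":0,"yaw":0},{"jaw":255,"tx":0,"ty":0,"tz":-4,"yaw":0},{"jaw":255,"tx":0,"ty":0,"tz":-10,"yaw":0},{"jaw":255,"tx":0,"ty":0,"tz":-18,"yaw":0},{"jaw":255,"tx":0,"ty":0,"tz":-28,"yaw":0},{"jaw":255,"tx":0,"ty":0,"tz":-38,"yaw":0},{"jaw":255,"tx":0,"ty":0,"tz":-46,"yaw":0},{"jaw":255,"tx":0,"ty":0,"tz":-50,"yaw":0},{"jaw":255,"tx":0,"ty":0,"tz":-50,"yaw":0},{"jaw":255,"tx":0,"ty":0,"tz":-50,"yaw":0}]' 30
python3 - <<'E'
from h import *
import cv2
go(.4299,-.3815,.4,0)
p,d=snapshot("scene"); cv2.imwrite("pics/scene9.png",p[:,:,::-1])
p=cv2.imread("pics/scene9.png")[130:200,320:390]; cv2.imwrite("pics/s9c.png",cv2.resize(p,None,fx=8,fy=8,interpolation=cv2.INTER_CUBIC))
E
```

```text
time_s: 13.4
ee_pos: [0.5953, -0.3152, 0.4011]
orientation: [179.9, -0.1, -0.0]
wrist_force: [-0.4, 0.0, -0.6]
grip_width: 0.191
shift [-165.4   66.4    0.9] rotvec [ 0.001  -0.0011 -0.0004] now [ 0.5953 -0.3152  0.4011] [ 1.7995e+02 -6.0000e-02 -3.0000e-02] F [-0.41  0.03 -0.59] w 0.191 t 13.4
```

View pics/s9c.png

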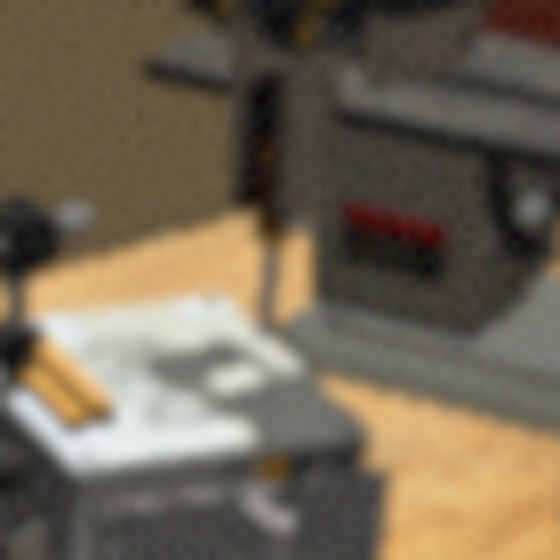

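```bash
python3 -m jog '[{"jaw":255,"tx":-5,"ty":2,"tz":0,"yaw":0},{"jaw":255,"tx":-16,"ty":6,"tz":0,"yaw":0},{"jaw":255,"tx":-32,"ty":13,"tz":0,"yaw":0},{"jaw":255,"tx":-50,"ty":20,"tz":0,"yaw":0},{"jaw":255,"tx":-68,"ty":27,"tz":0,"yaw":0},{"jaw":255,"tx":-86,"ty":34,"tz":0,"yaw":0},{"jaw":255,"tx":-104,"ty":41,"tz":10,"yaw":0},{"jaw":255,"tx":-122,"ty":48,"tz":25,"yaw":0},{"jaw":255,"tx":-138,"ty":55,"tz":40,"yaw":0},{"jaw":255,"tx":-152,"ty":61,"tz":55,"yaw":0},{"jaw":255,"tx":-161,"ty":65,"tz":68,"yaw":0},{"jaw":255,"tx":-165.4,"ty":66.4,"tz":76,"yaw":0},{"jaw":255,"tx":-165.4,"ty":66.4,"tz":80,"yaw":0},{"jaw":255,"tx":-165.4,"ty":66.4,"tz":80,"yaw":0},{"jaw":255,"tx":-165.4,"ty":66.4,"tz":80,"yaw":0}]' 30
python3 - <<'E'
from h import *
import cv2
go(.4299,-.3815,.2598,0)
p,d=snapshot("scene"); cv2.imwrite("pics/scene10.png",p[:,:,::-1])
p=cv2.imread("pics/scene10.png")[150:230,360:440]; cv2.imwrite("pics/s10c.png",cv2.resize(p,None,fx=7,fy=7,interpolation=cv2.INTER_CUBIC))
E
```

```text
time_s: 14.95
ee_pos: [0.4308, -0.3812, 0.3212]
orientation: [179.9, -0.1, 0.0]
wrist_force: [-0.6, 0.0, -0.3]
grip_width: 0.189
shift [-1.   0.2 61.4] rotvec [ 0.001  -0.0019  0.0008] now [ 0.4308 -0.3812  0.3212] [ 1.7994e+02 -1.1000e-01  4.0000e-02] F [-0.65  0.03 -0.29] w 0.189 t 14.95
```

View pics/s10c.png

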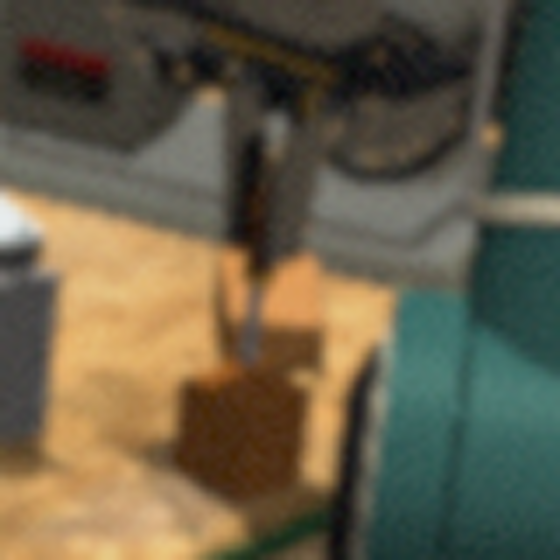

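```bash
python3 -m jog '[{"jaw":255,"tx":-1,"ty":0.2,"tz":2,"yaw":0},{"jaw":255,"tx":-1,"ty":0.2,"tz":5,"yaw":0},{"jaw":255,"tx":-1,"ty":0.2,"tz":8,"yaw":0},{"jaw":255,"tx":-1,"ty":0.2,"tz":11,"yaw":0},{"jaw":255,"tx":-1,"ty":0.2,"tz":14,"yaw":0},{"jaw":255,"tx":-1,"ty":0.2,"tz":16,"yaw":0},{"jaw":255,"tx":-1,"ty":0.2,"tz":16,"yaw":0}]' 30
python3 -c "
from h import *
go(.4299,-.3815,.2598,0)"
```

```text
time_s: 15.7
ee_pos: [0.4297, -0.3814, 0.3049]
orientation: [180.0, -0.1, 0.0]
wrist_force: [-0.4, 0.5, -1.4]
grip_width: 0.186
shift [ 0.1  0.1 45.1] rotvec [ 0.0007 -0.0015  0.0008] now [ 0.4297 -0.3814  0.3049] [ 1.7996e+02 -8.0000e-02  5.0000e-02] F [-0.4   0.48 -1.36] w 0.186 t 15.7
```

Tip is 5 mm below the block's top with no reaction force, so it has entered the bore.

```bash
python3 -m jog '[{"jaw":255,"tx":0,"ty":0,"tz":3,"yaw":0},{"jaw":255,"tx":0,"ty":0,"tz":7,"yaw":0},{"jaw":255,"tx":0,"ty":0,"tz":11,"yaw":0},{"jaw":255,"tx":0,"ty":0,"tz":15,"yaw":0},{"jaw":255,"tx":0,"ty":0,"tz":19,"yaw":0},{"jaw":255,"tx":0,"ty":0,"tz":23,"yaw":0},{"jaw":255,"tx":0,"ty":0,"tz":25,"yaw":0},{"jaw":255,"tx":0,"ty":0,"tz":25,"yaw":0}]' 30
python3 -m jog '[{"jaw":255,"tx":0,"ty":0,"tz":3,"yaw":0},{"jaw":255,"tx":0,"ty":0,"tz":7,"yaw":0},{"jaw":255,"tx":0,"ty":0,"tz":11,"yaw":0},{"jaw":255,"tx":0,"ty":0,"tz":14,"yaw":0},{"jaw":255,"tx":0,"ty":0,"tz":16,"yaw":0},{"jaw":255,"tx":0,"ty":0,"tz":17,"yaw":0},{"jaw":255,"tx":0,"ty":0,"tz":17,"yaw":0}]' 30
python3 -c "
from h import *
go(.4299,-.3815,.2598,0)"
```

```text
time_s: 16.5
ee_pos: [0.4297, -0.3814, 0.2795]
orientation: [180.0, -0.1, 0.0]
wrist_force: [0.6, 0.7, -1.2]
grip_width: 0.192
time_s: 17.2
ee_pos: [0.4297, -0.3814, 0.2623]
orientation: [180.0, -0.0, 0.0]
wrist_force: [-0.8, 0.1, -0.5]
grip_width: 0.188
shift [0.2 0.1 2.5] rotvec [ 0.0001 -0.0008  0.0008] now [ 0.4297 -0.3814  0.2623] [ 1.7999e+02 -5.0000e-02  5.0000e-02] F [-0.76  0.07 -0.48] w 0.188 t 17.2
```

```bash
python3 -m jog '[{"jaw":255,"tx":0,"ty":0,"tz":1,"yaw":0},{"jaw":255,"tx":0,"ty":0,"tz":2,"yaw":0},{"jaw":255,"tx":0,"ty":0,"tz":2,"yaw":0},{"jaw":255,"tx":0,"ty":0,"tz":2,"yaw":0}]' 30
python3 -m jog '[{"jaw":180,"tx":0,"ty":0,"tz":0,"yaw":0},{"jaw":150,"tx":0,"ty":0,"tz":0,"yaw":0},{"jaw":100,"tx":0,"ty":0,"tz":0,"yaw":0},{"jaw":50,"tx":0,"ty":0,"tz":0,"yaw":0},{"jaw":0,"tx":0,"ty":0,"tz":0,"yaw":0},{"jaw":0,"tx":0,"ty":0,"tz":0,"yaw":0},{"jaw":0,"tx":0,"ty":0,"tz":0,"yaw":0},{"jaw":0,"tx":0,"ty":0,"tz":0,"yaw":0},{"jaw":0,"tx":0,"ty":0,"tz":0,"yaw":0},{"jaw":0,"tx":0,"ty":0,"tz":0,"yaw":0}]' 30
python3 -m jog '[{"jaw":0,"tx":0,"ty":0,"tz":-4,"yaw":0},{"jaw":0,"tx":0,"ty":0,"tz":-15,"yaw":0},{"jaw":0,"tx":0,"ty":0,"tz":-35,"yaw":0},{"jaw":0,"tx":0,"ty":0,"tz":-60,"yaw":0},{"jaw":0,"tx":0,"ty":0,"tz":-85,"yaw":0},{"jaw":0,"tx":0,"ty":0,"tz":-108,"yaw":0},{"jaw":0,"tx":0,"ty":0,"tz":-120,"yaw":0},{"jaw":0,"tx":0,"ty":0,"tz":-120,"yaw":0},{"jaw":0,"tx":0,"ty":0,"tz":-120,"yaw":0}]' 30
python3 - <<'E'
from h import *
import cv2
p,d=snapshot("scene"); cv2.imwrite("pics/scene11.png",p[:,:,::-1])
p2,d=snapshot("top"); cv2.imwrite("pics/top11.png",p2[:,:,::-1])
a=cv2.resize(p[155:235,330:420,::-1],None,fx=6,fy=6,interpolation=cv2.INTER_CUBIC)
cv2.imwrite("pics/s11c.png",a)
a=cv2.resize(p2[120:245,340:480,::-1],None,fx=4.8,fy=4.8,interpolation=cv2.INTER_CUBIC)
cv2.imwrite("pics/t11c.png",a)
E
```

```text
time_s: 17.6
ee_pos: [0.4297, -0.3814, 0.2604]
orientation: [180.0, -0.0, 0.0]
wrist_force: [-0.2, 0.9, -0.6]
grip_width: 0.188
time_s: 18.6
ee_pos: [0.4297, -0.3814, 0.2604]
orientation: [180.0, -0.0, 0.0]
wrist_force: [-0.8, 0.1, 0.0]
grip_width: 1.001
time_s: 19.5
ee_pos: [0.4293, -0.3812, 0.3799]
orientation: [-180.0, -0.0, 0.0]
wrist_force: [-0.1, -0.1, 0.4]
grip_width: 0.996
```

View pics/s11c.png

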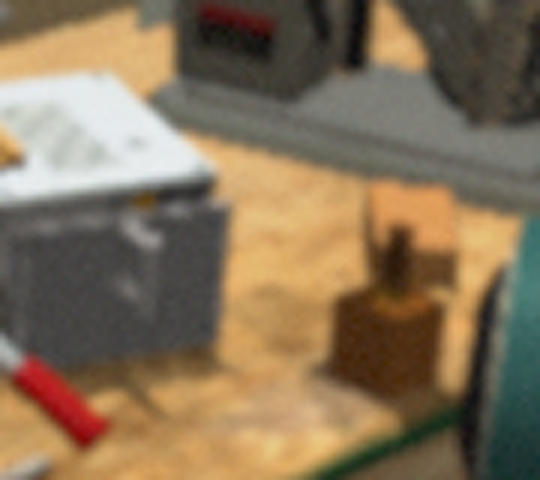

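View pics/t11c.png

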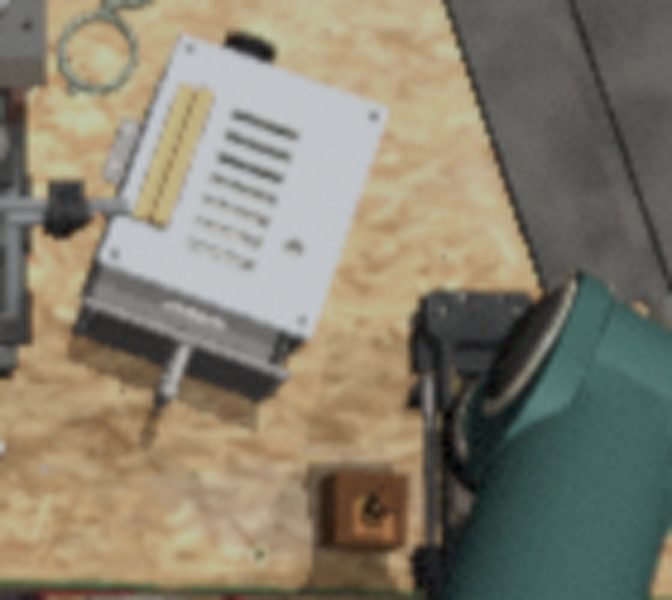

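Run:
```python
from h import *
import cv2
d=np.load("top0.npy")
P=cloud("top",d)
m=(abs(P[:,0]-.53)<.04)&(abs(P[:,1]+.245)<.03)&(P[:,2]>.05)&(P[:,2]<.118);print(P[m].round(3))
print("now");p,d=snapshot("top");P=cloud("top",d)
m=(abs(P[:,0]-.503)<.04)&(abs(P[:,1]+.236)<.03)&(P[:,2]>.05)&(P[:,2]<.118);print(P[m].round(3))
p=cv2.imread("pics/top11.png")
a=cv2.resize(p[170:220,350:400],None,fx=10,fy=10,interpolation=cv2.INTER_CUBIC)
for z in(.063,.086,.109):
    u=proj("top",[.5043,-.2361,z]);print(u,((u-[350,170]+.5)*10))
    cv2.circle(a,tuple(int(i) for i in (u-[350,170]+.5)*10),3,(0,0,255),-1)
cv2.imwrite("pics/t12c.png",a)
go(.5043,-.2361,.38,82)
```

```text
[[ 0.569 -0.219  0.107]
 [ 0.568 -0.25   0.116]
 [ 0.569 -0.266  0.115]
 [ 0.566 -0.216  0.104]
 [ 0.566 -0.219  0.107]
 [ 0.565 -0.222  0.112]
 [ 0.565 -0.225  0.11 ]
 [ 0.564 -0.227  0.115]
 [ 0.564 -0.23   0.118]
 [ 0.565 -0.24   0.114]
 [ 0.567 -0.215  0.086]
 [ 0.565 -0.217  0.095]
 [ 0.564 -0.22   0.102]
 [ 0.563 -0.222  0.107]
 [ 0.562 -0.225  0.111]
 [ 0.562 -0.228  0.11 ]
 [ 0.562 -0.231  0.111]
 [ 0.562 -0.235  0.11 ]
 [ 0.562 -0.237  0.112]
 [ 0.563 -0.241  0.109]
 [ 0.561 -0.25   0.117]
 [ 0.562 -0.269  0.117]
 [ 0.565 -0.216  0.081]
 [ 0.566 -0.22   0.075]
 [ 0.563 -0.222  0.088]
 [ 0.562 -0.224  0.094]
 [ 0.562 -0.227  0.095]
 [ 0.56  -0.229  0.102]
 [ 0.56  -0.232  0.103]
 [ 0.558 -0.234  0.112]
 [ 0.558 -0.241  0.114]
 [ 0.559 -0.244  0.113]
 [ 0.558 -0.247  0.115]
 [ 0.559 -0.251  0.111]
 [ 0.565 -0.215  0.062]
 [ 0.564 -0.218  0.067]
 [ 0.564 -0.221  0.068]
 [ 0.562 -0.223  0.077]
 [ 0.563 -0.226  0.077]
 [ 0.562 -0.23   0.079]
 [ 0.559 -0.231  0.092]
 [ 0.559 -0.234  0.092]
 [ 0.56  -0.237  0.092]
 [ 0.558 -0.239  0.1  ]
 [ 0.557 -0.242  0.104]
 [ 0.556 -0.244  0.1
[... 5774 characters left out ...]
496 -0.231  0.114]
 [ 0.496 -0.234  0.116]
 [ 0.497 -0.237  0.114]
 [ 0.499 -0.23   0.079]
 [ 0.496 -0.23   0.097]
 [ 0.494 -0.232  0.107]
 [ 0.493 -0.234  0.113]
 [ 0.494 -0.238  0.112]
 [ 0.497 -0.23   0.074]
 [ 0.494 -0.232  0.087]
 [ 0.494 -0.234  0.091]
 [ 0.493 -0.237  0.094]
 [ 0.494 -0.231  0.069]
 [ 0.493 -0.234  0.074]
 [ 0.493 -0.237  0.077]]
[373.25357229 201.29470871] [237.53572287 317.94708709]
[374.29794392 200.08809001] [247.97943925 305.88090006]
[375.37511752 198.84357344] [258.75117519 293.43573438]
shift [  75.1 -145.    -0.8] rotvec [-1.8000e-03 -4.0000e-04 -1.4303e+00] now [ 0.4293 -0.3812  0.379 ] [-1.7991e+02  5.0000e-02  5.0000e-02] F [0.02 1.06 0.2 ] w 0.999 t 19.65
```

View pics/t12c.png

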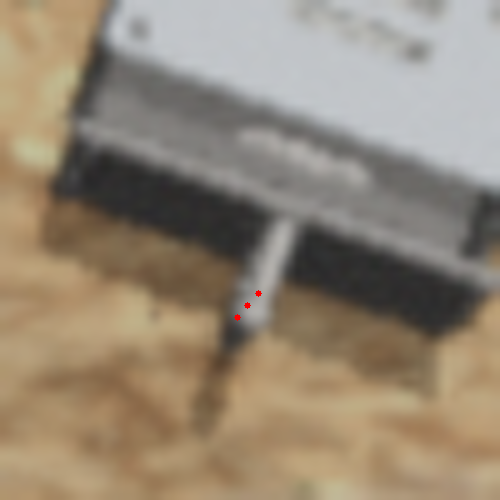

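```bash
python3 -m jog '[{"jaw":0,"tx":2,"ty":-5,"tz":0,"yaw":-0.06},{"jaw":0,"tx":7,"ty":-16,"tz":0,"yaw":-0.17},{"jaw":0,"tx":13,"ty":-30,"tz":0,"yaw":-0.3},{"jaw":0,"tx":19,"ty":-45,"tz":0,"yaw":-0.43},{"jaw":0,"tx":26,"ty":-60,"tz":0,"yaw":-0.57},{"jaw":0,"tx":32,"ty":-75,"tz":0,"yaw":-0.7},{"jaw":0,"tx":39,"ty":-90,"tz":0,"yaw":-0.84},{"jaw":0,"tx":45,"ty":-105,"tz":0,"yaw":-0.97},{"jaw":0,"tx":51,"ty":-119,"tz":0,"yaw":-1.1},{"jaw":0,"tx":57,"ty":-132,"tz":0,"yaw":-1.23},{"jaw":0,"tx":61,"ty":-142,"tz":0,"yaw":-1.34},{"jaw":0,"tx":64,"ty":-148.3,"tz":0,"yaw":-1.42},{"jaw":0,"tx":64,"ty":-148.3,"tz":0,"yaw":-1.43},{"jaw":0,"tx":64,"ty":-148.3,"tz":0,"yaw":-1.43},{"jaw":0,"tx":64,"ty":-148.3,"tz":0,"yaw":-1.43}]' 30
python3 - <<'E'
from h import *
import cv2
go(.4933,-.2329,.263,82)
p,d=snapshot("scene"); cv2.imwrite("pics/scene13.png",p[:,:,::-1])
a=cv2.resize(p[60:240,280:440,::-1],None,fx=3.3,fy=3.3,interpolation=cv2.INTER_CUBIC)
cv2.imwrite("pics/s13c.png",a)
E
```

```text
time_s: 21.15
ee_pos: [0.4929, -0.2334, 0.3788]
orientation: [-179.9, -0.1, 81.9]
wrist_force: [-0.8, -0.8, -0.0]
grip_width: 0.998
shift [  0.4   0.6 115.8] rotvec [-0.0018 -0.0014 -0.0026] now [ 0.4929 -0.2334  0.3788] [-1.799e+02 -8.000e-02  8.185e+01] F [-0.81 -0.83 -0.01] w 0.998 t 21.15
```

View pics/s13c.png

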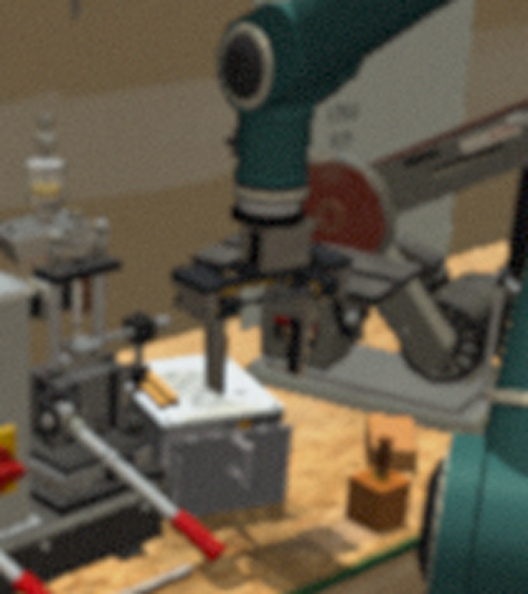

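```bash
python3 -m jog '[{"jaw":0,"tx":0,"ty":0.5,"tz":8,"yaw":0},{"jaw":0,"tx":0.4,"ty":0.5,"tz":24,"yaw":0},{"jaw":0,"tx":0.4,"ty":0.5,"tz":42,"yaw":0},{"jaw":0,"tx":0.4,"ty":0.5,"tz":58,"yaw":0},{"jaw":0,"tx":0.4,"ty":0.5,"tz":70,"yaw":0},{"jaw":0,"tx":0.4,"ty":0.5,"tz":80,"yaw":0},{"jaw":0,"tx":0.4,"ty":0.5,"tz":88,"yaw":0},{"jaw":0,"tx":0.4,"ty":0.5,"tz":90,"yaw":0},{"jaw":0,"tx":0.4,"ty":0.5,"tz":90,"yaw":0}]' 30
python3 -m jog '[{"jaw":0,"tx":0,"ty":0,"tz":3,"yaw":0},{"jaw":0,"tx":0,"ty":0,"tz":7,"yaw":0},{"jaw":0,"tx":0,"ty":0,"tz":12,"yaw":0},{"jaw":0,"tx":0,"ty":0,"tz":17,"yaw":0},{"jaw":0,"tx":0,"ty":0,"tz":22,"yaw":0},{"jaw":0,"tx":0,"ty":0,"tz":25,"yaw":0},{"jaw":0,"tx":0,"ty":0,"tz":25,"yaw":0},{"jaw":0,"tx":0,"ty":0,"tz":25,"yaw":0}]' 30
python3 - <<'E'
from h import *
import cv2
go(.4933,-.2329,.263,82)
p,d=snapshot("scene")
a=cv2.resize(p[120:240,300:420,::-1],None,fx=4.6,fy=4.6,interpolation=cv2.INTER_CUBIC)
cv2.imwrite("pics/s14c.png",a)
E
```

```text
time_s: 22.1
ee_pos: [0.4935, -0.2329, 0.2888]
orientation: [-179.9, -0.1, 81.9]
wrist_force: [0.3, -0.7, 0.9]
grip_width: 0.999
time_s: 22.9
ee_pos: [0.4935, -0.2328, 0.2638]
orientation: [-179.9, -0.1, 81.9]
wrist_force: [-0.6, 0.3, 0.6]
grip_width: 0.995
shift [-0.1 -0.2  0.8] rotvec [-0.0016 -0.0016 -0.0021] now [ 0.4935 -0.2328  0.2638] [-1.7991e+02 -9.0000e-02  8.1880e+01] F [-0.6   0.33  0.57] w 0.995 t 22.9
```

View pics/s14c.png

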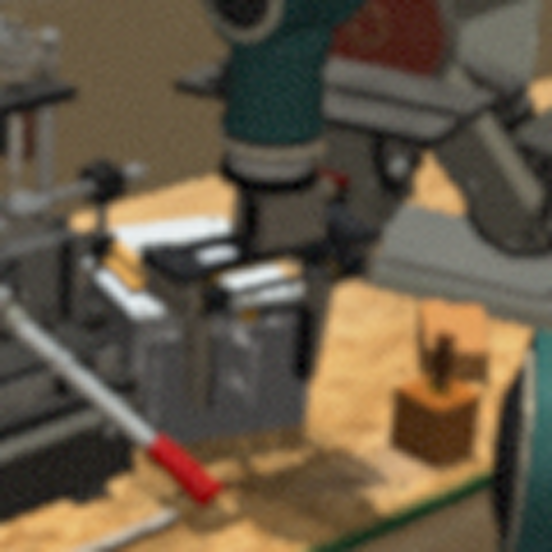

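The fingers straddle the grip bar at (235,370), one at x≈200 and one at x≈305. I'll close on it.

```bash
python3 -m jog '[{"jaw":150,"tx":0,"ty":0,"tz":0,"yaw":0},{"jaw":180,"tx":0,"ty":0,"tz":0,"yaw":0},{"jaw":200,"tx":0,"ty":0,"tz":0,"yaw":0},{"jaw":220,"tx":0,"ty":0,"tz":0,"yaw":0},{"jaw":240,"tx":0,"ty":0,"tz":0,"yaw":0},{"jaw":255,"tx":0,"ty":0,"tz":0,"yaw":0},{"jaw":255,"tx":0,"ty":0,"tz":0,"yaw":0},{"jaw":255,"tx":0,"ty":0,"tz":0,"yaw":0},{"jaw":255,"tx":0,"ty":0,"tz":0,"yaw":0}]' 25
python3 - <<'E'
from h import *
s=sense();print(s["wrist_force"],s["moment"],s["grip_width"]*92)
e=s["ee_pos"];go(e[0]-.080*.945,e[1]+.080*.327,e[2],82)
E
```

```text
time_s: 23.85
ee_pos: [0.4935, -0.2328, 0.2639]
orientation: [-179.9, -0.1, 81.9]
wrist_force: [0.1, 0.4, 0.8]
grip_width: 0.238
[0.09293209 0.41974878 0.75139392] [ 0.07094053 -0.12848564  0.0346391 ] 21.894149901069067
shift [ 15.2 -78.5   0.1] rotvec [-0.0014 -0.0014 -0.0021] now [ 0.4935 -0.2328  0.2639] [-1.7992e+02 -8.0000e-02  8.1880e+01] F [0.09 0.42 0.75] w 0.238 t 23.85
```

```bash
python3 -m jog '[{"jaw":255,"tx":0,"ty":0,"tz":0,"yaw":0},{"jaw":255,"tx":0,"ty":0,"tz":0,"yaw":0},{"jaw":255,"tx":0,"ty":0,"tz":0,"yaw":0},{"jaw":255,"tx":0,"ty":0,"tz":0,"yaw":0}]' 25
python3 -c "
from h import *
s=sense();print(s['wrist_force'],s['moment'],s['grip_width']*92,s['ee_pos'])"
```

```text
time_s: 24.25
ee_pos: [0.493, -0.2348, 0.2639]
orientation: [-179.9, 0.1, 81.8]
wrist_force: [-0.8, -4.5, -0.7]
grip_width: 0.116
[-0.83318575 -4.47536442 -0.70848532] [-1.02466415  0.00446651  0.01942394] 10.628042786991632 [ 0.49304527 -0.23478583  0.26391734]
```

```bash
python3 -m jog '[{"jaw":255,"tx":0.3,"ty":-1.5,"tz":0,"yaw":0},{"jaw":255,"tx":1,"ty":-5,"tz":0,"yaw":0},{"jaw":255,"tx":2,"ty":-10,"tz":0,"yaw":0},{"jaw":255,"tx":3,"ty":-15,"tz":0,"yaw":0},{"jaw":255,"tx":4,"ty":-20,"tz":0,"yaw":0},{"jaw":255,"tx":5,"ty":-25,"tz":0,"yaw":0},{"jaw":255,"tx":6,"ty":-30,"tz":0,"yaw":0},{"jaw":255,"tx":7,"ty":-35,"tz":0,"yaw":0},{"jaw":255,"tx":8,"ty":-40,"tz":0,"yaw":0},{"jaw":255,"tx":8,"ty":-40,"tz":0,"yaw":0}]' 40
python3 -c "
from h import *
s=sense();print(s['wrist_force'],s['moment'],s['grip_width']*92,s['ee_pos'])
e=s['ee_pos'];go(.493-.075*.945,-.2348+.075*.327,e[2],82)"
```

```text
time_s: 25.25
ee_pos: [0.4535, -0.221, 0.2639]
orientation: [-179.8, 0.1, 81.8]
wrist_force: [-2.6, -2.9, 0.1]
grip_width: 0.107
[-2.55685885 -2.86530394  0.10678258] [-0.58149016  0.17826917  0.05097092] 9.826219474780643 [ 0.45346581 -0.22098906  0.26393075]
shift [  6.1 -32.6   0.1] rotvec [-0.0042  0.0019 -0.0041] now [ 0.4535 -0.221   0.2639] [-1.7976e+02  1.1000e-01  8.1770e+01] F [-2.56 -2.87  0.11] w 0.107 t 25.25
```

```bash
python3 -m jog '[{"jaw":255,"tx":0.5,"ty":-3,"tz":0,"yaw":0},{"jaw":255,"tx":1.5,"ty":-8,"tz":0,"yaw":0},{"jaw":255,"tx":2.5,"ty":-13,"tz":0,"yaw":0},{"jaw":255,"tx":3.5,"ty":-18,"tz":0,"yaw":0},{"jaw":255,"tx":4.5,"ty":-23,"tz":0,"yaw":0},{"jaw":255,"tx":5.5,"ty":-28,"tz":0,"yaw":0},{"jaw":255,"tx":6.2,"ty":-32,"tz":0,"yaw":0},{"jaw":255,"tx":6.2,"ty":-32,"tz":0,"yaw":0},{"jaw":255,"tx":6.2,"ty":-32,"tz":0,"yaw":0}]' 40
python3 - <<'E'
from h import *
import cv2
s=sense();print(s['wrist_force'],s['moment'],s['grip_width']*92,s['ee_pos'])
p,d=snapshot("top"); cv2.imwrite("pics/top15.png",p[:,:,::-1])
a=cv2.resize(p[120:245,330:470,::-1],None,fx=4.8,fy=4.8,interpolation=cv2.INTER_CUBIC)
cv2.imwrite("pics/t15c.png",a)
E
```

```text
time_s: 26.15
ee_pos: [0.4219, -0.21, 0.2639]
orientation: [-179.6, 0.1, 81.8]
wrist_force: [-2.8, -3.5, 0.0]
grip_width: 0.109
[-2.76225911 -3.46093735  0.00835458] [-0.53425056  0.33014412  0.0260517 ] 10.034947184241144 [ 0.42190594 -0.21003657  0.26392979]
```

View pics/t15c.png

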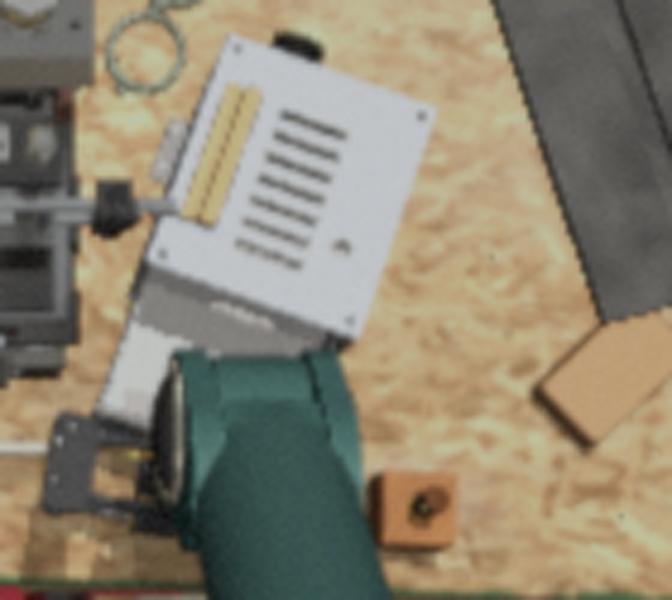

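```bash
python3 -m jog '[{"jaw":255,"tx":0.2,"ty":-1,"tz":0,"yaw":0},{"jaw":255,"tx":0.4,"ty":-2.5,"tz":0,"yaw":0},{"jaw":255,"tx":0.8,"ty":-4,"tz":0,"yaw":0},{"jaw":255,"tx":0.8,"ty":-4,"tz":0,"yaw":0}]' 40
python3 -m jog '[{"jaw":255,"tx":0.2,"ty":-1,"tz":0,"yaw":0},{"jaw":255,"tx":0.4,"ty":-2.5,"tz":0,"yaw":0},{"jaw":255,"tx":0.8,"ty":-4,"tz":0,"yaw":0},{"jaw":255,"tx":0.8,"ty":-4,"tz":0,"yaw":0}]' 40
```

```text
time_s: 26.6
ee_pos: [0.4198, -0.2095, 0.264]
orientation: [-180.0, 0.1, 81.8]
wrist_force: [8.5, -6.5, -13.2]
grip_width: 0.108
time_s: 27.0
ee_pos: [0.4182, -0.2093, 0.264]
orientation: [179.5, 0.1, 81.8]
wrist_force: [12.7, -8.2, -20.9]
grip_width: 0.11
```

The drawer has reached its stop: about 79 mm of travel on top of the 22 mm it sprang open, and the force rose. I'll relax 1 mm, open and lift away.

```bash
python3 -m jog '[{"jaw":255,"tx":-0.2,"ty":0.5,"tz":0,"yaw":0},{"jaw":255,"tx":-0.2,"ty":0.8,"tz":0,"yaw":0},{"jaw":200,"tx":-0.2,"ty":0.8,"tz":0,"yaw":0},{"jaw":150,"tx":-0.2,"ty":0.8,"tz":0,"yaw":0},{"jaw":80,"tx":-0.2,"ty":0.8,"tz":0,"yaw":0},{"jaw":0,"tx":-0.2,"ty":0.8,"tz":0,"yaw":0},{"jaw":0,"tx":-0.2,"ty":0.8,"tz":0,"yaw":0},{"jaw":0,"tx":-0.2,"ty":0.8,"tz":0,"yaw":0},{"jaw":0,"tx":-0.2,"ty":0.8,"tz":0,"yaw":0},{"jaw":0,"tx":-0.2,"ty":0.8,"tz":0,"yaw":0},{"jaw":0,"tx":-0.2,"ty":0.8,"tz":0,"yaw":0},{"jaw":0,"tx":-0.2,"ty":0.8,"tz":0,"yaw":0}]' 30
python3 -m jog '[{"jaw":0,"tx":0,"ty":0,"tz":-3,"yaw":0},{"jaw":0,"tx":0,"ty":0,"tz":-12,"yaw":0},{"jaw":0,"tx":0,"ty":0,"tz":-28,"yaw":0},{"jaw":0,"tx":0,"ty":0,"tz":-50,"yaw":0},{"jaw":0,"tx":0,"ty":0,"tz":-75,"yaw":0},{"jaw":0,"tx":0,"ty":0,"tz":-100,"yaw":0},{"jaw":0,"tx":0,"ty":0,"tz":-125,"yaw":0},{"jaw":0,"tx":0,"ty":0,"tz":-150,"yaw":0},{"jaw":0,"tx":0,"ty":0,"tz":-170,"yaw":0},{"jaw":0,"tx":0,"ty":0,"tz":-180,"yaw":0},{"jaw":0,"tx":0,"ty":0,"tz":-180,"yaw":0},{"jaw":0,"tx":0,"ty":0,"tz":-180,"yaw":0}]' 30
python3 - <<'E'
from h import *
import cv2
for n in("scene","top"):
    p,d=snapshot(n); cv2.imwrite(f"pics/{n}16.png",p[:,:,::-1])
p=cv2.imread("pics/scene16.png")[140:260,300:440]; cv2.imwrite("pics/s16c.png",cv2.resize(p,None,fx=4.8,fy=4.8,interpolation=cv2.INTER_CUBIC))
E
```

```text
time_s: 28.2
ee_pos: [0.419, -0.2097, 0.264]
orientation: [179.5, 0.1, 81.8]
wrist_force: [-0.5, 0.5, 0.8]
grip_width: 0.96
time_s: 29.4
ee_pos: [0.4171, -0.2091, 0.4435]
orientation: [179.6, 0.1, 81.8]
wrist_force: [-0.7, -0.3, 0.5]
grip_width: 1.001
```

View pics/s16c.png

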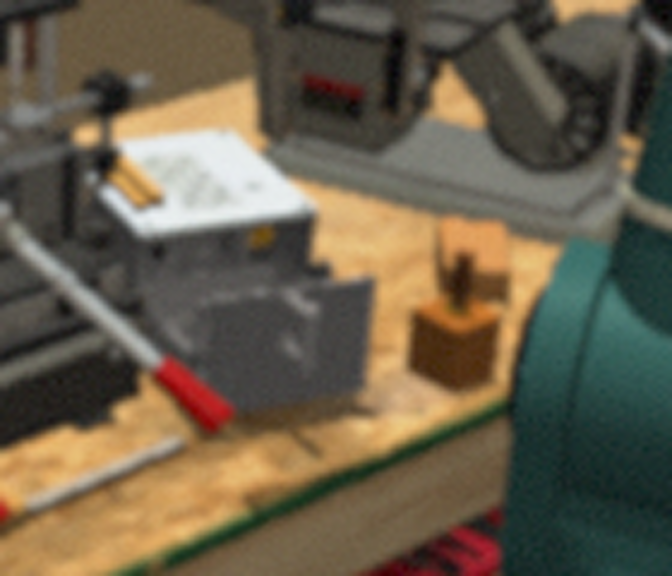

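View pics/top16.png

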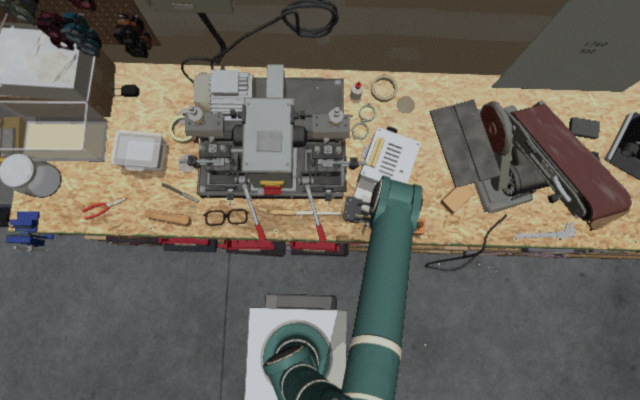

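Run:
```python
from h import *
c=np.array([.6386,-.2826]);a=np.radians(-19.1);ex=np.array([np.cos(a),np.sin(a)]);ey=np.array([-ex[1],ex[0]])
def front(d):
    P=cloud("scene",d);q=P[:,:2]-c;u=q@ex;v=q@ey
    m=(v<-.03)&(v>-.06)&(P[:,2]>.03)&(P[:,2]<.09)&(u<-.05)&(u>-.25);return np.median(u[m]),m.sum()
p,d=snapshot("scene")
print(front(np.load("scene0.npy")),front(d)); s=sense(); print(s["time_s"],s["wrist_force"])
```

```text
(np.float64(-0.09232126584788611), np.int64(100)) (np.float64(-0.19150633210901577), np.int64(107))
29.55 [0.18509532 0.73717885 0.66527157]
```

The drawer front has moved 99 mm, the pin stands in its block and the robot is clear. I'll hand in.

```bash
python3 -c "
from rig import *
print(hand_in())"
```

```text
the job is handed in; nothing more can be done
None
```

The job is handed in, and my last checks point to a full success, though no verdict was reported. It took about 30 s of the 72 s allowed.

- **Catch:** I took the pin from its block, lowered it through the round hole and met the catch about 15 mm below the deck. I pressed gently until the drawer sprang ajar. The wrist force peaked at about 7 N, partly from the shank rubbing the hole wall until I shifted it 1 mm.
- **Pin:** It went back into the bore without resistance. The last pictures show it upright in the block, seated to the collar.
- **Drawer:** I gripped the handle bar and pulled to the stop. Depth readings of the drawer front before and after give about 99 mm of opening.
- **Pull force:** At the stop the wrist force rose briefly to about 26 N, and I relaxed before letting go.
- **Surroundings:** The file, cork block, spectacle front and brush look unmoved in the last top picture; I did not measure them. The gripper is open, about 18 cm above the handle, and touches nothing.

The two cameras disagreed on the hole position by about 5 mm. I went mostly by the top camera, because it agreed with the gripped pin's position, and the forces confirmed it. The grip width on the 11 mm handle bar read 10 to 10.6 mm, slightly low, but the grip held.

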